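# Set up the board holder for the next board

### The arm

A 7-joint arm with a two-finger parallel gripper is mounted at the origin on a cart in front of the work surface, level with it; the furniture and walls round the work are solid. World frame = base frame: x ahead of the robot, y to its left, z up, the work surface at z = 0. Lengths are in m, angles in rad, forces in N, time in s.
With the tool pointing down it reaches from about 0.425 to 0.875 m from the base axis. Payload 4.7 kg.
Tool frame: the origin (TCP) lies on the centre line of the jaws, within the pads' length; the fingertips stand 19 mm ahead of it and the grasp point (between the pads) is the TCP; x points along the fingers, z is the direction in which the jaws open and shut, and the axes are right-handed (so a half turn about x gives the same grasp; the last joint's range is limited). The gripper opens to 87 mm and grips with 3 to 60 N. Pads are 19 mm wide; open, the fingers measure 117 mm over their backs; the gripper's body (75 mm by 190 mm) begins 51 mm behind the grasp point.
Start: joints at [1.319, 0.321, -0.07, 1.45, 0.023, 1.371, -0.057], TCP at [0.171, -0.627, 0.242] pointing down, gripper open.
Joint ranges: [-2.86, 2.86], [-0.3, 2.09], [-1.38, 1.24], [0.06, 2.45], [-1.56, 4.7], [0.09, 2.05], [-2.69, 2.69]. Speed limits (rad/s): [2.57, 2.57, 3.14, 3.14, 3.14, 3.14, 3.14].

### API

Orientations are given as a rotation vector (axis times angle).
In Python, from bench import get_state, get_image, camera_info, close_job gives the robot as it stands.
- The arm moves only by the tool jog_arm, never from a script. Its argument "targets" is a list of rows, each a list of 7 numbers: the turn, a rotation vector about the tool's x, y, z in degrees, then the shift along the tool's x, y, z in cm, then the finger opening in cm, from 0 to 8.7. In form: [[wx, wy, wz, tx, ty, tz, jaw], ...]. A call has 1 to 10 rows; each row shifts and turns the commanded pose from where the row before left it, along the tool's axes as they then stand; what a row does not reach is not made up. A row lasts 1/8 s, in which the tool goes at most 62.5 mm and 10.7 degrees, less where a joint would pass 70% of its speed; a pose out of reach is approached as far as the arm can. A call is refused whole if a number of a shift passes 6.25 or a number of a turn 10.7, either way. A call with a gripper value outside its range is refused whole. The fingers move at their own pace and stop on an object; "squeeze" is the grip in N (left out, the last holds). Time passes only in rows, so rows that do not move let the fingers close. It gives the time, the measured TCP pose, the force and the opening at its end, in the units of the state.
- get_state(): the state, without advancing time (a new reading comes with each control period).
- get_image(name): name is "side" or "top"; returns (picture, depth): 480x640x3 uint8, red, green, blue; 480x640 float32, m along the optical axis (not along the pixel's ray), 0 where there is no reading.
- camera_info(name): a dict with "intrinsics" (3x3 intrinsics, pixels), "world_from_camera" (4x4, takes a point from camera to world coordinates). Camera axes: x right, y up, looking along -z (the intrinsics and any distortion apply to the point x, -y, -z); pixel columns grow to the right and rows downward; lengths in m; the calibration is good to about 2 mm. A picture is of the moment at which its call begins. camera_info takes no time and is no camera call.
- close_job(): hands the job in, once; it reports no verdict.
The state is a dict: "time": time; "joint_positions": joint angles; "qd": joint speeds; "joint_torque": joint torques, N m; "position": TCP position; "tool_rot": TCP orientation; "ft_force": force on the tool from outside, world axes, zero at the start; "torque": the same for the moment, N m; "grip_width": opening from 0.0 (shut) to 1.0 (fully open).
Only numpy, scipy, OpenCV 4.12 (cv2) and the standard library are available. Lean on these libraries where they do the work, as an engineer would, in place of code of your own. Each camera call takes 0.05 s, during which the arm holds its last target.

### The job

Set up the board holder for the next board. Stand the large battery, which blocks the bar's swing, upright on the rubber mat; turn the holder's head exactly one click clockwise (seen from above) so that it sits in the next stop; and slide the two collars along the bar until each is level with its own mark: the wide collar with the two-ridged tag, the narrow collar with the one-ridged tag. Let go of everything and do not disturb the other things round the holder.

Things in the scene. Friction and masses are not known exactly. Their poses are not given: they have to be found in the camera images.
- holder: grey round base (124 mm across, 18 mm high) of the board holder, bolted down; origin on the head's turning axis (vertical), at worktop level. Its y axis is the bar's direction when joint head reads 0. Eight dots on the rim stand 45 degrees apart
- head (a joint): turning of the head with its bar about the vertical axis of the base, rad, growing CLOCKWISE seen from above; it starts at the stop at 0 (within 0.06) and has spring detents at 0, 0.785 and 1.571. From more than half-way it is pulled into the next stop by itself; turning takes up to about 5 N at the pin
- pin_mid (a point): middle of the upright round turning pin at one end of the bar: 15 mm diameter, 25 mm above and below this point, 122 mm from the head's axis, part of the head. y axis along the bar, away from the head's axis; z up. The bar is steel, 12 mm square, 236 mm long, its top 25 mm below this point and 72 mm above the worktop
- wide_fin (a point): middle of the wide collar's upright grip fin: 14 mm along the bar, 10 mm thick across it, 22 mm above and below this point. Collar body 30 mm along the bar, 26 mm across; always nearer the pin than the narrow one. y axis along the bar toward the pin. Slides with 2.5 N friction, stays where left, 90 mm either side of the head's axis; cannot pass the other collar (pushes it along)
- narrow_fin (a point): middle of the narrow collar's grip fin, which is like the other: 14 mm along the bar, 10 mm thick across it, 22 mm above and below this point. Collar body 16 mm along the bar, 26 mm across; farther from the pin. Same axes and friction; slides to 97 mm either side of the head's axis
- tag_wide_mark (a point): mark for the wide collar: middle of the brass tag with TWO ridges on the thin scale beside the bar, 22 mm from the bar's middle line, 64 mm above the worktop; y axis along the bar toward the pin. Tags turn with the head and stay put along the bar. A collar is on its mark when its middle (fin, and dark nib on its side) is level with the tag's middle, along the bar
- tag_narrow_mark (a point): mark for the narrow collar: the middle of the brass tag with ONE ridge on the same scale; same axes
- battery_6v_mid (a point): centre (half-way up) of the large grey battery with black lid that stands in the way of the turning bar: 71 mm along its x, 48 mm along its y, its top 49 mm above this point; 0.6 to 0.9 kg, loose. Grip it across the 48 mm, near its top, because the pin and the collars' fins close by rise to 122 mm above the worktop
- mat_mid (a point): middle of the top of the black rubber parking mat for the battery, beyond the pin's end of the bar: 100 mm along its x, 78 mm along its y, 4 mm thick, fixed to the worktop
- big_cap_mid (a point): bystander, loose, not to be disturbed: blue-sleeved capacitor can standing up, 25 mm across, 44 high; point at its centre, half-way up, z axis up
- flux_pot_mid (a point): bystander, loose, not to be disturbed: small yellowed pot with lid, 38 mm across, 38 high; point at its centre, half-way up, z axis up
- relay_clear_mid (a point): bystander, loose, not to be disturbed: clear boxed relay standing up, 28x21 mm, 36 high; point at its centre, half-way up, z axis up
- battery_9v_mid (a point): bystander, loose, not to be disturbed: small block battery lying flat, 49x27 mm, 18 high; point at its centre, half-way up, z axis up
- pcb_small_mid (a point): bystander, loose, not to be disturbed: small populated circuit board lying flat, 36x50 mm, 16 high with its parts; point at its centre, half-way up, z axis up
- tweezers_mid (a point): bystander, loose, not to be disturbed: steel tweezers lying flat, 120x14 mm, 8 high; point at its centre, half-way up, z axis up

How it is judged:
By the outcome, as a careful person would: the job done as asked, in the order asked, and still so for the second after the job is handed in, with the robot touching nothing.
It also fails if it takes over 72 s, if anything falls off the work surface, if the arm or the gripper's body presses on something with over 40 N, if the wrist force passes 120 N, or if a joint passes its speed limit or range.

## Working session

There is one attempt and no reset: what is moved stays moved. The work goes in short steps, Python scripts to look and compute and a tool call to move; the robot and the scene stay as the last step left them, time stands still between calls to the robot, and variables do not carry over. Pictures are saved under pics/ and viewed, and the job is handed in when it is done.

Besides the shell and the picture viewer there is one more tool, called after "Emit:" as name(argument=value, ...) on one line, values as JSON. jog_arm: Moves the arm, as the interface text tells. Its arguments: {"type":"object","properties":{"targets":{"type":"array"},"squeeze":{"type":"number"}},"required":["targets"]}

```bash
ls; mkdir -p pics; python3 - <<'E'
from bench import *
import cv2, numpy as np
print(get_state())
for n in ("side","top"):
    im,d=get_image(n); cv2.imwrite(f"pics/{n}0.png",im[:,:,::-1]); np.save(f"{n}0_d.npy",d); np.save(f"{n}0.npy",im)
    c=camera_info(n); print(n,c)
E
```

```text
pics
{'time': 0.0, 'joint_positions': array([ 1.3190688 ,  0.32183571, -0.07010316,  1.45167335,  0.02261084,
        1.3707561 , -0.05689357]), 'qd': array([ 0.00038841, -0.00332085, -0.00168893, -0.00121697, -0.00054428,
       -0.0008905 ,  0.00109589]), 'joint_torque': array([ 7.89713722e-04, -4.91278625e+01, -4.04016897e-01, -3.12519658e+01,
       -6.39937911e-02,  4.36598877e-02,  1.49730708e-04]), 'position': array([ 0.17058942, -0.62669349,  0.24045417]), 'tool_rot': array([ 1.01224995,  1.32492147, -1.01047946]), 'ft_force': array([-1.00472933,  0.73897302,  0.26575235]), 'torque': array([-0.01399334,  0.02125531, -0.0066986 ]), 'grip_width': 1.001401089568483}
side {'intrinsics': array([[529.63687871,   0.        , 322.41750583],
       [  0.        , 529.63687871, 236.06283737],
       [  0.        ,   0.        ,   1.        ]]), 'world_from_camera': array([[ 0.85924913,  0.22795298, -0.4579611 ,  0.16917539],
       [-0.51102345,  0.34159611, -0.78877572, -0.93454913],
       [-0.02336605,  0.91178371,  0.41000548,  0.44639698],
       [ 0.        ,  0.        ,  0.        ,  1.        ]])}
top {'intrinsics': array([[463.63182731,   0.        , 323.9561195 ],
       [  0.        , 463.63182731, 223.22575365],
       [  0.        ,   0.        ,   1.        ]]), 'world_from_camera': array([[ 0.00926728,  0.99030126, -0.13862731,  0.44122455],
       [-0.9995927 ,  0.01291653,  0.02544776, -0.27707439],
       [ 0.02699154,  0.13833501,  0.99001762,  0.93666496],
       [ 0.        ,  0.        ,  0.        ,  1.        ]])}
```

View pics/side0.png

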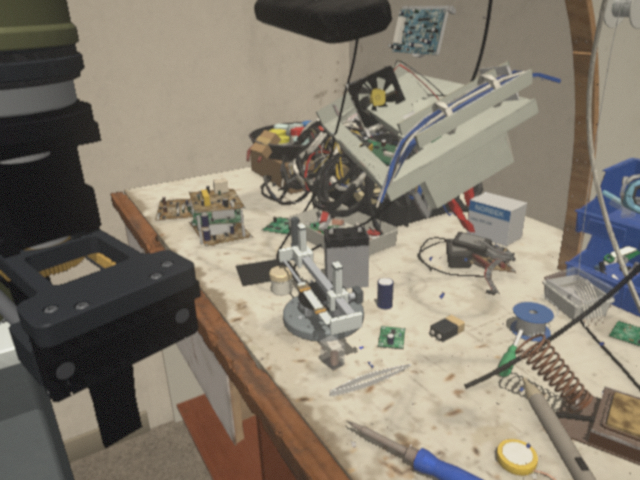

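View pics/top0.png

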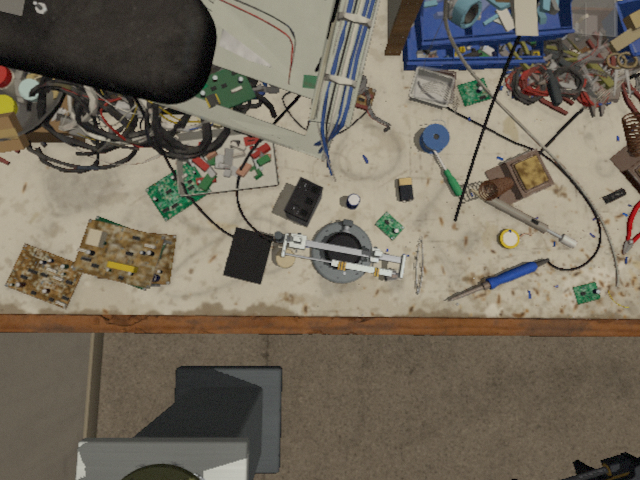

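```bash
cat > h.py <<'E'
import numpy as np, cv2
from bench import *
CI={n:camera_info(n) for n in("side","top")}
def ray(n,u,v):
    K=CI[n]["intrinsics"];T=CI[n]["world_from_camera"]
    d=np.array([(u-K[0,2])/K[0,0],-(v-K[1,2])/K[1,1],-1.])
    return T[:3,3],T[:3,:3]@d
def onz(n,u,v,z):
    o,d=ray(n,u,v); return o+d*(z-o[2])/d[2]
def proj(n,p):
    K=CI[n]["intrinsics"];T=CI[n]["world_from_camera"]
    q=T[:3,:3].T@(np.asarray(p)-T[:3,3]); return np.array([K[0,2]+K[0,0]*q[0]/-q[2],K[1,2]-K[1,1]*q[1]/-q[2]])
def cloud(n,d):
    K=CI[n]["intrinsics"];T=CI[n]["world_from_camera"]
    v,u=np.mgrid[0:480,0:640]
    P=np.stack([(u-K[0,2])/K[0,0]*d,-(v-K[1,2])/K[1,1]*d,-d],-1)
    return P@T[:3,:3].T+T[:3,3]
def tri(us,ut):
    A=[];b=[]
    M=np.zeros((3,3));y=np.zeros(3)
    for n,u in(("side",us),("top",ut)):
        o,d=ray(n,*u);d=d/np.linalg.norm(d);Q=np.eye(3)-np.outer(d,d);M+=Q;y+=Q@o
    return np.linalg.solve(M,y)
def crop(n,im,x0,y0,w,h,name,s=None):
    s=s or min(800/w,600/h)
    cv2.imwrite("pics/"+name,cv2.resize(im[y0:y0+h,x0:x0+w,::-1],None,fx=s,fy=s,interpolation=cv2.INTER_CUBIC))
E
python3 - <<'E'
from h import *
for n,b in(("side",(230,200,160,120)),("top",(220,165,200,150))):
    im=np.load(n+"0.npy"); crop(n,im,*b,n+"0c.png")
    P=cloud(n,np.load(n+"0_d.npy"));print(n,P[::60,::80].round(2).tolist() if 0 else "")
P=cloud("top",np.load("top0_d.npy"))
np.set_printoptions(suppress=True,precision=3)
for u,v in[(100,50),(250,60),(300,200),(248,255),(342,270),(350,225),(300,100),(420,400),(150,260),(347,80)]:print(u,v,P[v,u])
E
```

```text
side 
top 
100 50 [ 0.705 -0.036  0.44 ]
250 60 [ 0.804 -0.174  0.231]
300 200 [ 0.602 -0.254  0.092]
248 255 [ 0.506 -0.149  0.002]
342 270 [ 0.475 -0.334  0.063]
350 225 [ 0.564 -0.351  0.04 ]
300 100 [ 0.835 -0.248 -0.   ]
420 400 [ 0.043 -0.676 -0.805]
150 260 [0.49  0.02  0.074]
347 80 [ 0.743 -0.325  0.296]
```

View pics/side0c.png

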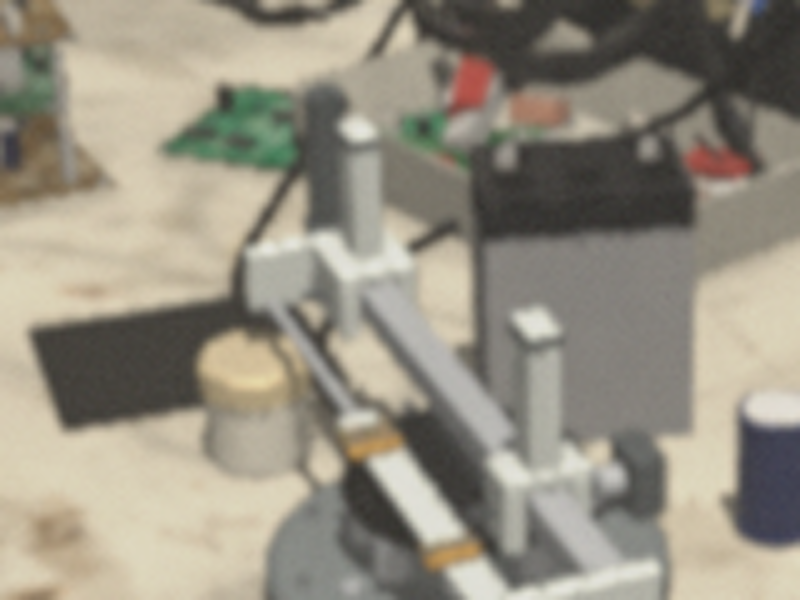

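View pics/top0c.png

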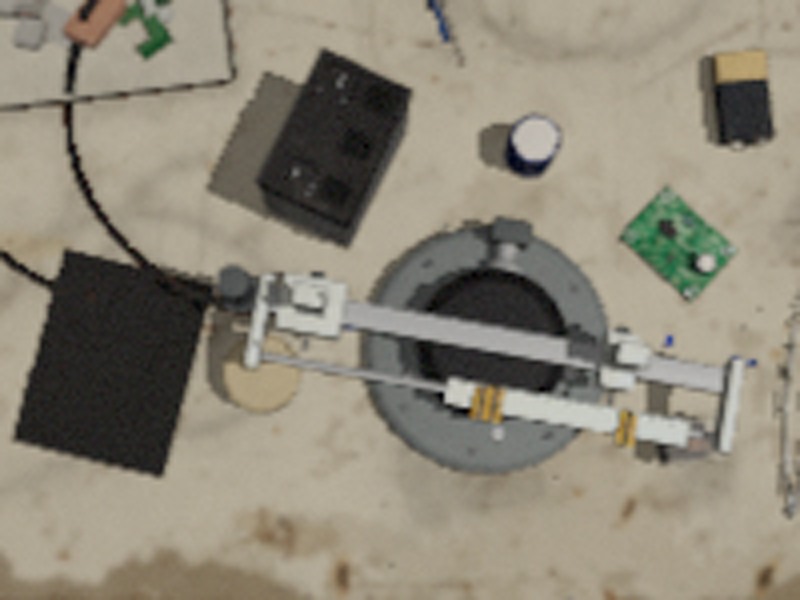

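```bash
python3 - <<'E'
from h import *
np.set_printoptions(suppress=True,precision=4)
im=np.load("top0.npy");d=np.load("top0_d.npy");P=cloud("top",d)
# height map picture
z=P[...,2]; zc=np.clip(z/0.13,0,1)*255; zc[d==0]=0
c=cv2.applyColorMap(zc.astype(np.uint8),cv2.COLORMAP_JET)[:,:,::-1]
crop("top",c,220,165,200,150,"z.png")
v,u=np.mgrid[0:480,0:640]
m=(abs(P[...,0]-.6)<.08)&(abs(P[...,1]+.25)<.08)&(z>.085)&(z<.11)&(v<235)&(d>0)
print(m.sum(),np.median(z[m]))
n,l,s,_=cv2.connectedComponentsWithStats(m.astype(np.uint8)); print(s)
k=1+s[1:,4].argmax(); mm=l==k
pts=P[mm][:,:2].astype(np.float32)*1000
print(cv2.minAreaRect(pts)); print(cv2.boxPoints(cv2.minAreaRect(pts)))
# mat
g=im.astype(int).sum(2); mk=((g<180)&(abs(z)<.012)&(P[...,1]>-.22)&(P[...,1]<-.08)&(P[...,0]>.4)&(P[...,0]<.6)).astype(np.uint8)
mk=cv2.morphologyEx(mk,cv2.MORPH_OPEN,np.ones((7,7)))
n,l,s,_=cv2.connectedComponentsWithStats(mk);k=1+s[1:,4].argmax();vv,uu=np.nonzero(l==k)
q=np.array([onz("top",a,b,.004)[:2] for a,b in zip(uu,vv)],np.float32)*1000
print("mat",s[k],cv2.minAreaRect(q),q.mean(0))
E
```

```text
986 0.09352263918388293
[[     0      0    640    480 306214]
 [   284    177     39     45    986]]
((604.798583984375, -259.3181457519531), (47.51793670654297, 71.65442657470703), 64.66744232177734)
[[ 562.2507 -265.463 ]
 [ 627.0149 -296.1219]
 [ 647.3464 -253.1733]
 [ 582.5823 -222.5144]]
mat [ 226  229   45   53 1776] ((505.9326171875, -149.388427734375), (77.65943145751953, 99.10269165039062), 78.11925506591797) [ 505.8389 -149.2748]
```

View pics/z.png

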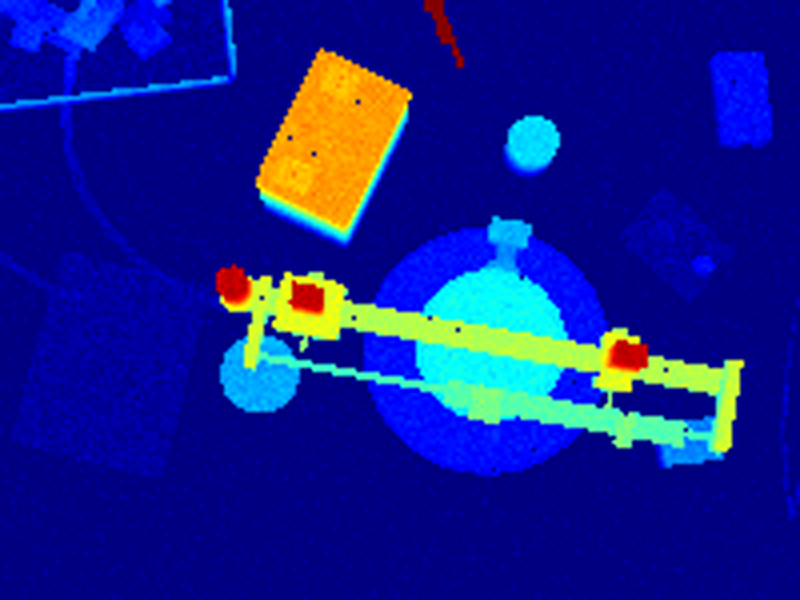

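```bash
cat > meas.py <<'E'
from h import *
from scipy.optimize import least_squares
np.set_printoptions(suppress=True,precision=4)
def measure(im,d,verbose=True):
    P=cloud("top",d);z=P[...,2];x=P[...,0];y=P[...,1]
    near=(np.hypot(x-.5,y+.335)<.16)&(d>0)
    o={}
    base=near&(z>.010)&(z<.024)
    # base rim outer boundary from contour
    pts=P[base][:,:2]
    # fit circle w/ known radius on outermost points per angle
    c=np.array([.505,-.334])
    for _ in range(5):
        r=pts-c;a=np.degrees(np.arctan2(r[:,1],r[:,0]));R=np.hypot(*r.T)
        ok=R<.068; sel=[]
        for k in range(-180,180,4):
            i=np.nonzero((a>=k)&(a<k+4)&ok)[0]
            if len(i):
                j=i[R[i].argmax()]
                if R[j]>.056: sel.append(j)
        q=pts[sel];f=least_squares(lambda p:np.hypot(q[:,0]-p[0],q[:,1]-p[1])-p[2],[*c,.062],loss="soft_l1",f_scale=.001);c=f.x[:2]
    o["axis"]=c;o["rad"]=f.x[2]
    hi=near&(z>.108)&(z<.135)
    n,l,s,cen=cv2.connectedComponentsWithStats(hi.astype(np.uint8))
    o["hi"]=[(s[k,4],P[l==k].mean(0)) for k in range(1,n) if s[k,4]>12]
    bar=near&(z>.064)&(z<.079)
    o["barm"]=bar
    hsv=cv2.cvtColor(im,cv2.COLOR_RGB2HSV)
    br=near&(hsv[...,0]>10)&(hsv[...,0]<28)&(hsv[...,1]>110)&(z>.045)&(z<.08)
    n,l,s,cen=cv2.connectedComponentsWithStats(br.astype(np.uint8),connectivity=8)
    o["tags"]=[(s[k,4],cen[k],onz("top",*cen[k],.064)) for k in range(1,n) if s[k,4]>3]
    return o,P
if __name__=="__main__":
    im=np.load("top0.npy");d=np.load("top0_d.npy")
    o,P=measure(im,d)
    for k in o:
        if k!="barm":print(k,o[k])
    crop("top",im,315,250,100,40,"tags.png",8)
    for n,(u,v) in dict(cap=(353,201),flux=(285,258),wire=(330,168),wire2=(333,178)).items(): print(n,P[v-1:v+2,u-1:u+2].reshape(-1,3).mean(0))
    z=P[...,2];m=(z>.14)&(P[...,0]<.8)&(P[...,0]>.3)&(P[...,1]<-.0)&(P[...,1]>-.7)
    v,u=np.nonzero(m)
    for zl,zh in((.14,.2),(.2,.3),(.3,.5)):
        mm=m&(z>zl)&(z<=zh)
        for yb in np.arange(-.7,0,.05):
            q=P[mm&(P[...,1]>yb)&(P[...,1]<yb+.05)]
            if len(q):print(zl,yb.round(2),"xmin",q[:,0].min().round(3),len(q))
E
python3 meas.py
```

```text
axis [ 0.5128 -0.3357]
rad 0.06101227877825173
hi [(np.int32(58), array([ 0.5327, -0.2163,  0.1214])), (np.int32(51), array([ 0.5271, -0.2495,  0.1211])), (np.int32(55), array([ 0.503 , -0.3924,  0.1206]))]
tags [(np.int32(33), array([342.4545, 265.8182]), array([ 0.4831, -0.335 ,  0.064 ])), (np.int32(13), array([338.2308, 265.6923]), array([ 0.4832, -0.3271,  0.064 ])), (np.int32(25), array([375.88, 271.76]), array([ 0.4726, -0.398 ,  0.064 ]))]
cap [ 0.6108 -0.3565  0.045 ]
flux [ 0.4982 -0.2255  0.0377]
wire [ 0.6528 -0.3076  0.1348]
wire2 [ 0.6458 -0.3149  0.0881]
0.14 -0.35 xmin 0.624 106
0.14 -0.3 xmin 0.647 704
0.14 -0.25 xmin 0.672 634
0.14 -0.2 xmin 0.689 816
0.14 -0.15 xmin 0.705 1448
0.14 -0.1 xmin 0.721 683
0.14 -0.05 xmin 0.738 93
0.2 -0.4 xmin 0.766 18
0.2 -0.35 xmin 0.677 2414
0.2 -0.3 xmin 0.659 1927
0.2 -0.25 xmin 0.754 880
0.2 -0.2 xmin 0.771 493
0.2 -0.15 xmin 0.787 130
0.3 -0.4 xmin 0.778 54
0.3 -0.35 xmin 0.774 215
0.3 -0.3 xmin 0.77 83
0.3 -0.2 xmin 0.706 466
0.3 -0.15 xmin 0.66 4672
0.3 -0.1 xmin 0.659 4345
0.3 -0.05 xmin 0.669 3889
```

View pics/tags.png

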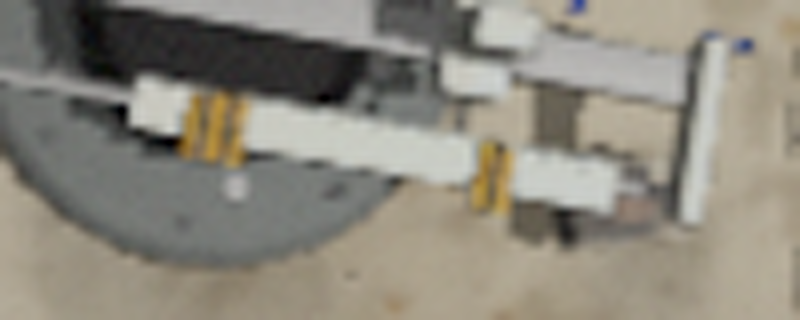

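```bash
cat > plan.py <<'E'
from h import *
from scipy.spatial.transform import Rotation as Ro
np.set_printoptions(suppress=True,precision=3)
def Rdown(ang): # ang deg of tool z axis in world xy
    a=np.radians(ang);z=np.array([np.cos(a),np.sin(a),0]);x=np.array([0,0,-1.]);y=np.cross(z,x)
    return Ro.from_matrix(np.stack([x,y,z],1))
def delta(p0,R0,p1,R1):
    """total turn (deg, tool frame rotvec) and shift (cm) in the start tool frame and in end tool frame"""
    return np.degrees((R0.inv()*R1).as_rotvec()),R0.inv().apply(np.array(p1)-p0)*100,R1.inv().apply(np.array(p1)-p0)*100
def now():
    s=get_state();return s,np.array(s["position"]),Ro.from_rotvec(s["tool_rot"])
def clear(C,p,R,name=""):
    q=R.inv().apply(C-p)
    # body box: x from -.051 to -.25; y +-.0375; z +-.095
    dx=np.maximum(np.maximum(-.25-q[:,0],q[:,0]+.051),0);dy=np.maximum(abs(q[:,1])-.0375,0);dz=np.maximum(abs(q[:,2])-.095,0)
    D=np.sqrt(dx**2+dy**2+dz**2);i=D.argmin();print(name,"min clearance",D[i].round(4),"at",C[i])
E
python3 - <<'E'
from plan import *
s,p,R=now();print(p);print(R.as_matrix())
C=np.concatenate([cloud(n,np.load(n+"0_d.npy"))[np.load(n+"0_d.npy")>0] for n in("side","top")])
C=C[(C[:,0]>.3)&(C[:,1]>-.75)&(C[:,2]<1)&(C[:,2]>0.03)]
bx=np.array([.605,-.2593]);l=np.array([.904,-.428])
for off in(0,-.01):
  for z in(.09,.11,.15,.2,.25):
    for ang in(64.7,):
      clear(C[(np.hypot(*(C[:,:2]-bx).T)>.05)],[*(bx+off*l),z],Rdown(ang),f"{off} {z}")
for z in(.095,.15,.22):clear(C,[.506,-.149,z],Rdown(78.1),f"mat {z}")
for ang in(64.7,-115.3):print(ang,delta(p,R,[.605,-.259,.2],Rdown(ang)))
E
```

```text
[ 0.171 -0.627  0.241]
[[-0.001  0.965  0.263]
 [ 0.002  0.263 -0.965]
 [-1.    -0.    -0.002]]
0 0.09 min clearance 0.0041 at [ 0.624 -0.316  0.155]
0 0.11 min clearance 0.0068 at [ 0.624 -0.316  0.155]
0 0.15 min clearance 0.0242 at [ 0.648 -0.302  0.186]
0 0.2 min clearance 0.0395 at [ 0.688 -0.15   0.417]
0 0.25 min clearance 0.0395 at [ 0.688 -0.15   0.417]
-0.01 0.09 min clearance 0.0141 at [ 0.624 -0.316  0.155]
-0.01 0.11 min clearance 0.0151 at [ 0.624 -0.316  0.155]
-0.01 0.15 min clearance 0.0328 at [ 0.648 -0.302  0.186]
-0.01 0.2 min clearance 0.0395 at [ 0.688 -0.15   0.417]
-0.01 0.25 min clearance 0.0395 at [ 0.688 -0.15   0.417]
mat 0.095 min clearance 0.0211 at [ 0.53  -0.247  0.126]
mat 0.15 min clearance 0.0755 at [ 0.53  -0.247  0.126]
mat 0.22 min clearance 0.0995 at [ 0.66  -0.082  0.404]
64.7 (array([-139.468,   -0.049,   -0.114]), array([  4.095,  51.576, -24.062]), array([  4.06 , -23.558,  51.811]))
-115.3 (array([40.532, -0.09 ,  0.039]), array([  4.095,  51.576, -24.062]), array([  4.06 ,  23.558, -51.811]))
```

Emit:
jog_arm(targets=[[10.13,0,0,0,0,0,8.7],[10.13,0,0,0,0,0,8.7],[10.13,0,0,0,0,0,8.7],[10.13,0,0,0,0,0,8.7],[0,0,0,0,1.5,-3.5,8.7],[0,0,0,0,1.5,-3.5,8.7],[0,0,0,0,1.5,-3.5,8.7],[0,0,0,0,1.5,-3.5,8.7],[0,0,0,0,1.5,-3.5,8.7],[0,0,0,0,1.5,-3.5,8.7]], squeeze=50)

```text
time: 1.35
position: [0.3425, -0.4746, 0.2411]
tool_rot: [1.526, 0.968, -1.527]
ft_force: [-0.1, -0.6, -0.1]
grip_width: 1.003
```

Emit:
jog_arm(targets=[[0,0,0,0,1.5,-3.5,8.7],[0,0,0,0,1.5,-3.5,8.7],[0,0,0,0,1.5,-3.5,8.7],[0,0,0,0,1.5,-3.5,8.7],[0,0,0,0,1.5,-3.5,8.7],[0,0,0,0,1.5,-3.5,8.7],[0,0,0,0,1.5,-3.5,8.7],[0,0,0,0,1.5,-3.5,8.7],[0,0,0,0,0,0,8.7],[0,0,0,0,0,0,8.7]])

```text
time: 2.6
position: [0.5693, -0.2745, 0.241]
tool_rot: [1.525, 0.967, -1.528]
ft_force: [-1.0, -0.7, 0.4]
grip_width: 0.999
```

```bash
python3 - <<'E'
from plan import *
s,p,R=now();print(s["time"],p,s["joint_positions"],s["grip_width"]);print(R.as_matrix())
print(delta(p,R,[.594,-.254,.14],Rdown(-115.3)))
E
```

```text
2.6 [ 0.569 -0.274  0.241] [ 0.645  0.299 -0.296  1.491  0.089  1.366 -1.67 ] 0.9986743868731911
[[-0.001  0.904 -0.428]
 [-0.    -0.428 -0.904]
 [-1.    -0.001  0.001]]
(array([-0.009,  0.057,  0.067]), array([10.091,  1.374, -2.917]), array([10.096,  1.363, -2.907]))
```

Emit:
jog_arm(targets=[[0,0,0,0,0.7,-1.45,8.7],[0,0,0,0,0.7,-1.45,8.7],[0,0,0,2.5,0,0,8.7],[0,0,0,2.5,0,0,8.7],[0,0,0,2.5,0,0,8.7],[0,0,0,2.5,0,0,8.7],[0,0,0,0,0,0,8.7]])

```text
time: 3.48
position: [0.5941, -0.2524, 0.1392]
tool_rot: [1.525, 0.972, -1.529]
ft_force: [1.2, 0.1, 0.3]
grip_width: 0.999
```

```bash
python3 - <<'E'
from plan import *
s,p,R=now();print(s["time"],p,s["ft_force"])
print(delta(p,R,[.594,-.254,.088],Rdown(-115.3)))
im,d=get_image("side");crop("side",im,270,150,160,120,"s1.png")
E
```

```text
3.475 [ 0.594 -0.252  0.139] [1.238 0.121 0.257]
(array([ 0.054, -0.012,  0.261]), array([5.124, 0.087, 0.153]), array([5.125, 0.064, 0.151]))
```

View pics/s1.png

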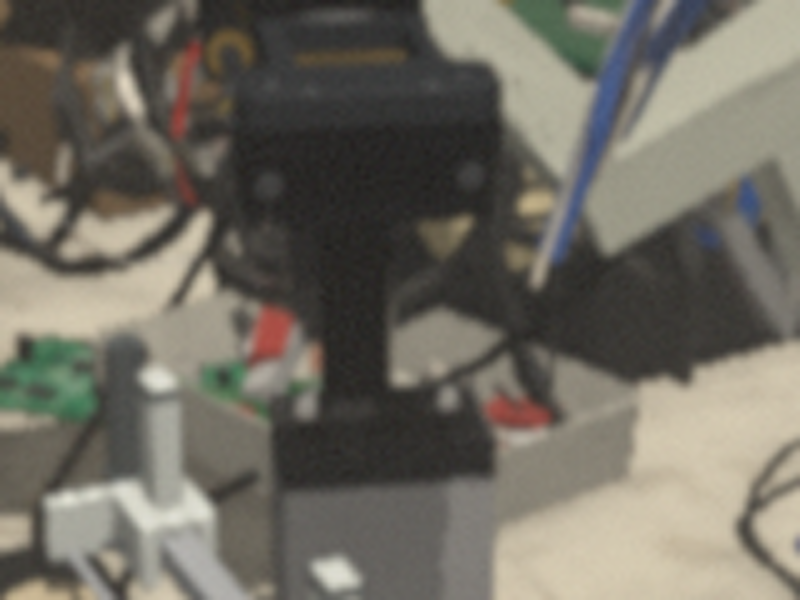

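Emit:
jog_arm(targets=[[0,0,0,1.3,0,0.15,8.7],[0,0,0,1.3,0,0,8.7],[0,0,0,1.3,0,0,8.7],[0,0,0,1.2,0,0,8.7],[0,0,0,0,0,0,8.7],[0,0,0,0,0,0,8.7]])

```text
time: 4.28
position: [0.5946, -0.255, 0.0908]
tool_rot: [1.527, 0.967, -1.526]
ft_force: [-0.4, 0.2, 0.2]
grip_width: 1.001
```

```bash
python3 - <<'E'
from plan import *
s,p,R=now();print(s["time"],p,s["ft_force"])
im,d=get_image("side");crop("side",im,270,150,160,120,"s2.png")
im,d=get_image("top");crop("top",im,220,165,200,150,"t2.png")
E
```

```text
4.275 [ 0.595 -0.255  0.091] [-0.391  0.155  0.23 ]
```

View pics/s2.png

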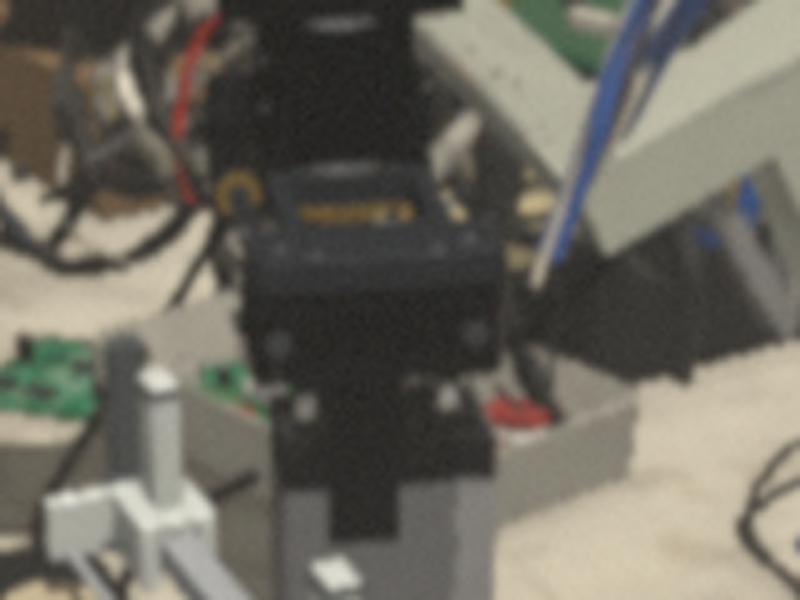

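View pics/t2.png

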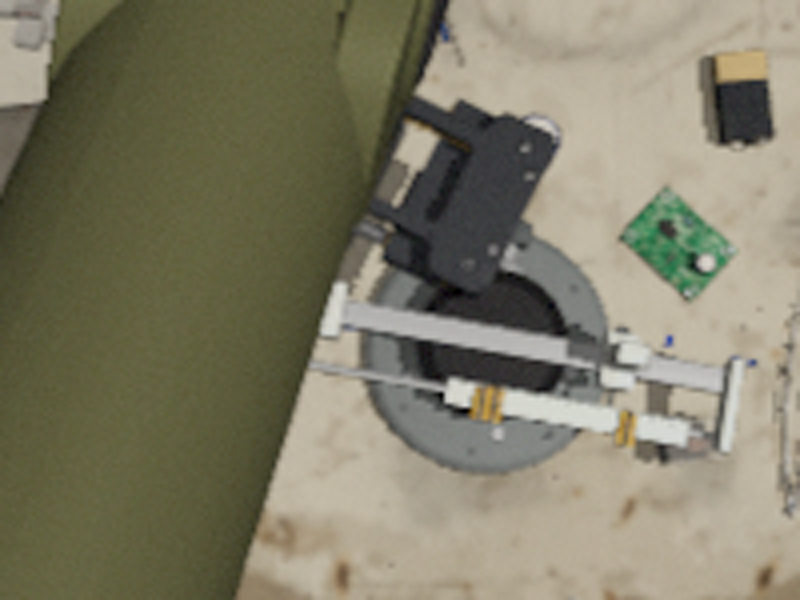

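Emit:
jog_arm(targets=[[0,0,0,0,0,0,4.0],[0,0,0,0,0,0,4.0],[0,0,0,0,0,0,4.0],[0,0,0,0,0,0,4.0],[0,0,0,0,0,0,4.0],[0,0,0,0,0,0,4.0],[0,0,0,0,0,0,4.0],[0,0,0,0,0,0,4.0]], squeeze=60)

```text
time: 5.38
position: [0.5941, -0.2555, 0.0906]
tool_rot: [1.526, 0.966, -1.527]
ft_force: [-1.4, -1.6, 0.9]
grip_width: 0.545
```

Emit:
jog_arm(targets=[[0,0,0,-0.5,0,0,4.0],[0,0,0,-0.5,0,0,4.0],[0,0,0,-1,0,0,4.0],[0,0,0,0,0,0,4.0]])

```text
time: 5.88
position: [0.5952, -0.2551, 0.1117]
tool_rot: [1.527, 0.965, -1.525]
ft_force: [1.4, -0.0, -7.9]
grip_width: 0.541
```

```bash
python3 - <<'E'
from plan import *
s,p,R=now();print(s["time"],p,s["ft_force"],s["torque"],s["grip_width"]*87)
im,d=get_image("side");crop("side",im,270,150,160,120,"s3.png")
E
```

```text
5.875 [ 0.595 -0.255  0.112] [ 1.449 -0.02  -7.941] [0.11  0.045 0.002] 47.08159518534715
```

View pics/s3.png

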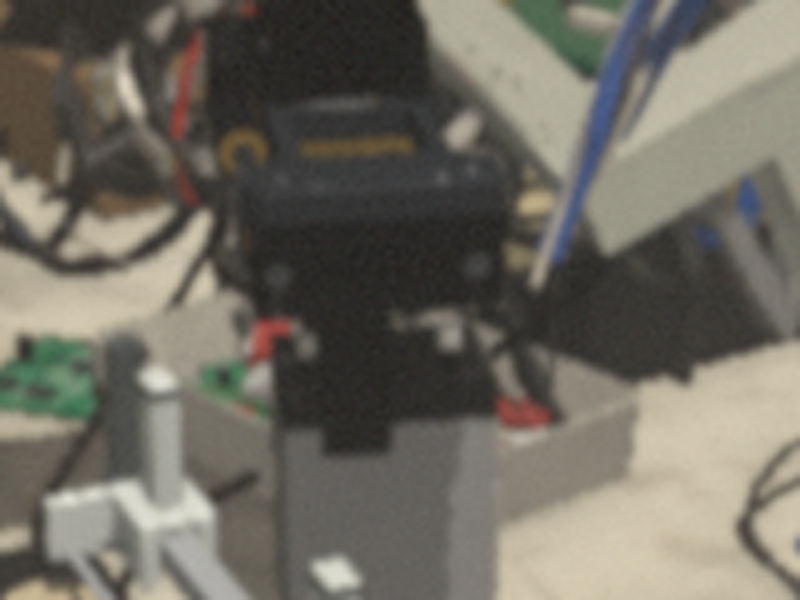

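Emit:
jog_arm(targets=[[0,0,0,-1.5,0,0,4.0],[0,0,0,-2,0,0,4.0],[0,0,0,-2,0,0,4.0],[0,0,0,-2,0,0,4.0],[0,0,0,-2,0,0,4.0],[0,0,0,-2,0,0,4.0],[0,0,0,-0.5,-1,-0.4,4.0],[0,0,0,0,-1.7,-0.68,4.0],[0,0,0,0,-2,-0.8,4.0],[0,0,0,0,-2,-0.8,4.0]])

```text
time: 7.18
position: [0.5438, -0.2007, 0.2298]
tool_rot: [1.526, 0.969, -1.528]
ft_force: [0.8, -0.1, -7.8]
grip_width: 0.544
```

Emit:
jog_arm(targets=[[0,0,0,0,-2,-0.8,4.0],[0,0,0,0,-2,-0.8,4.0],[0,0,0,0,-1.7,-0.68,4.0],[0,0,0,0,-1.2,-0.5,4.0],[-3.4,0,0,0,0,0,4.0],[-5,0,0,0,0,0,4.0],[-5,0,0,0,0,0,4.0],[0,0,0,0,0,0,4.0],[0,0,0,0,0,0,4.0]])

```text
time: 8.3
position: [0.4946, -0.1475, 0.2305]
tool_rot: [1.361, 1.103, -1.362]
ft_force: [0.6, 0.1, -8.7]
grip_width: 0.547
```

```bash
python3 - <<'E'
from plan import *
s,p,R=now();print(s["time"],p,s["ft_force"],s["torque"],s["grip_width"]*87)
print(delta(p,R,[.495,-.147,.12],Rdown(-101.9)))
im,d=get_image("side");cv2.imwrite("pics/s4.png",im[:,:,::-1])
im,d=get_image("top");cv2.imwrite("pics/t4.png",im[:,:,::-1])
E
```

```text
8.3 [ 0.495 -0.148  0.231] [ 0.614  0.137 -8.688] [0.064 0.107 0.011] 47.603986362583875
(array([-0.077,  0.01 , -0.005]), array([11.055,  0.023, -0.062]), array([11.055,  0.024, -0.06 ]))
```

View pics/s4.png

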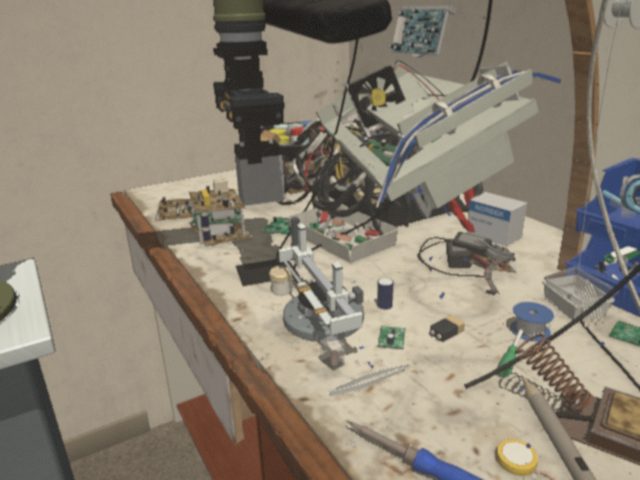

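View pics/t4.png

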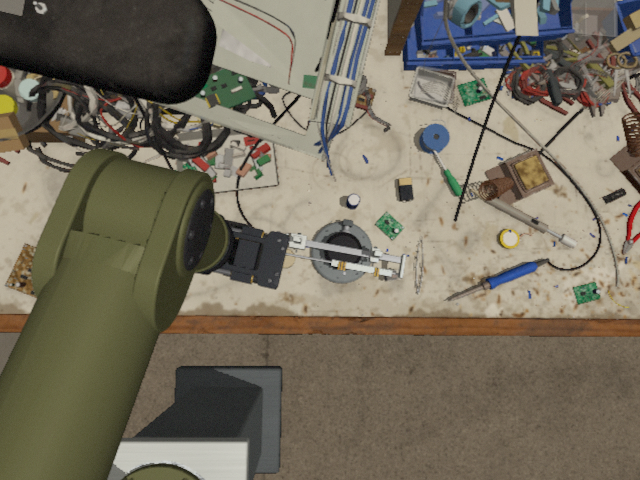

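Emit:
jog_arm(targets=[[0,0,0,2,0,0,4.0],[0,0,0,3,0,0,4.0],[0,0,0,3,0,0,4.0],[0,0,0,2.5,0,0,4.0],[0,0,0,1.5,0,0,4.0],[0,0,0,0.5,0,0,4.0],[0,0,0,0.3,0,0,4.0],[0,0,0,0.3,0,0,4.0],[0,0,0,0.2,0,0,4.0],[0,0,0,0,0,0,4.0]])

```text
time: 9.65
position: [0.4947, -0.1476, 0.0977]
tool_rot: [1.36, 1.104, -1.36]
ft_force: [0.4, 0.5, -8.7]
grip_width: 0.545
```

Emit:
jog_arm(targets=[[0,0,0,0.1,0,0,4.0],[0,0,0,0.1,0,0,4.0],[0,0,0,0.1,0,0,4.0],[0,0,0,0,0,0,4.0]])

```text
time: 10.15
position: [0.4949, -0.1477, 0.0968]
tool_rot: [1.36, 1.103, -1.361]
ft_force: [-7.8, 1.6, 8.1]
grip_width: 0.542
```

Emit:
jog_arm(targets=[[0,0,0,-0.05,0,0,4.7],[0,0,0,0,0,0,5.2],[0,0,0,0,0,0,5.6],[0,0,0,0,0,0,6.2],[0,0,0,0,0,0,6.4],[0,0,0,0,0,0,6.4]], squeeze=20)

```text
time: 10.9
position: [0.4948, -0.1475, 0.095]
tool_rot: [1.36, 1.104, -1.36]
ft_force: [0.5, 0.5, -0.9]
grip_width: 0.73
```

Emit:
jog_arm(targets=[[0,0,0,-1,0,0,6.4],[0,0,0,-2,0,0,6.4],[0,0,0,-3,0,0,6.4],[0,0,0,-4,0,0,6.4],[0,0,0,-3,0,0,6.4],[0,0,0,0,0,0,6.4]])

```text
time: 11.65
position: [0.4965, -0.1479, 0.2285]
tool_rot: [1.362, 1.098, -1.356]
ft_force: [-0.0, -0.7, 0.6]
grip_width: 0.735
```

```bash
python3 - <<'E'
from plan import *
s,p,R=now();print(s["time"],p,s["ft_force"],s["torque"],s["grip_width"]*87)
im,d=get_image("side");crop("side",im,200,150,160,120,"s5.png")
E
```

```text
11.65 [ 0.496 -0.148  0.229] [-0.041 -0.666  0.628] [ 0.024 -0.012 -0.002] 63.948278352096786
```

View pics/s5.png

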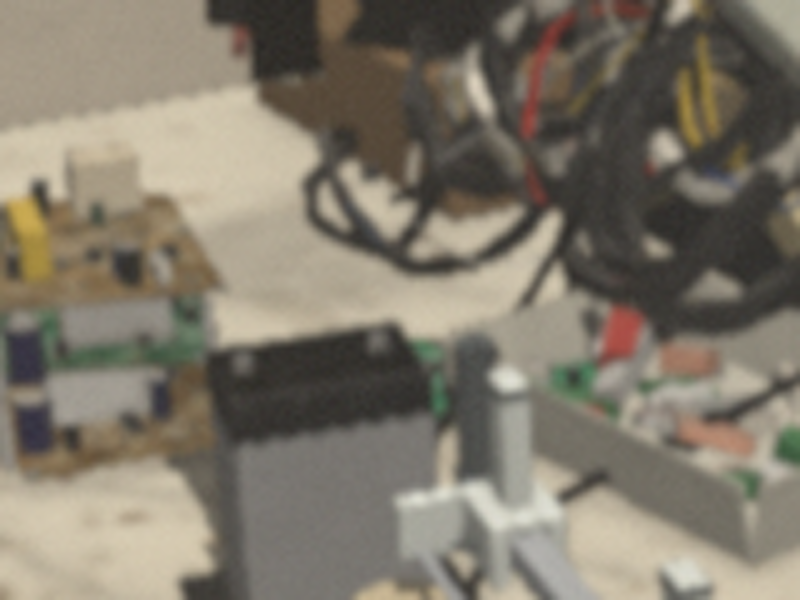

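Emit:
jog_arm(targets=[[2.3,0,0,0,0,0,0],[0,0,0,0,0.55,2,0],[0,0,0,0,0.55,2.1,0],[0,0,0,0,0.6,2.1,0],[0,0,0,2,0,0,0],[0,0,0,2,0,0,0],[0,0,0,2,0,0,0],[0,0,0,0,0,0,0],[0,0,0,0,0,0,0]])

```text
time: 12.82
position: [0.4963, -0.2127, 0.1657]
tool_rot: [1.39, 1.081, -1.389]
ft_force: [-0.0, 1.1, 0.3]
grip_width: 0.006
```

```bash
python3 - <<'E'
from plan import *
s,p,R=now();print(s["time"],p,s["ft_force"],s["torque"],s["grip_width"]*87)
print(delta(p,R,[.503,-.212,.108],Rdown(-99.6)))
im,d=get_image("side");crop("side",im,200,150,160,120,"s6.png")
im,d=get_image("top");crop("top",im,160,165,200,150,"t6.png")
E
```

```text
12.825 [ 0.496 -0.213  0.166] [-0.017  1.129  0.251] [ 0.024  0.021 -0.014] 0.4992865734303347
(array([-4.636,  0.012, -0.044]), array([ 5.766,  0.627, -0.238]), array([ 5.765,  0.648, -0.186]))
```

View pics/s6.png

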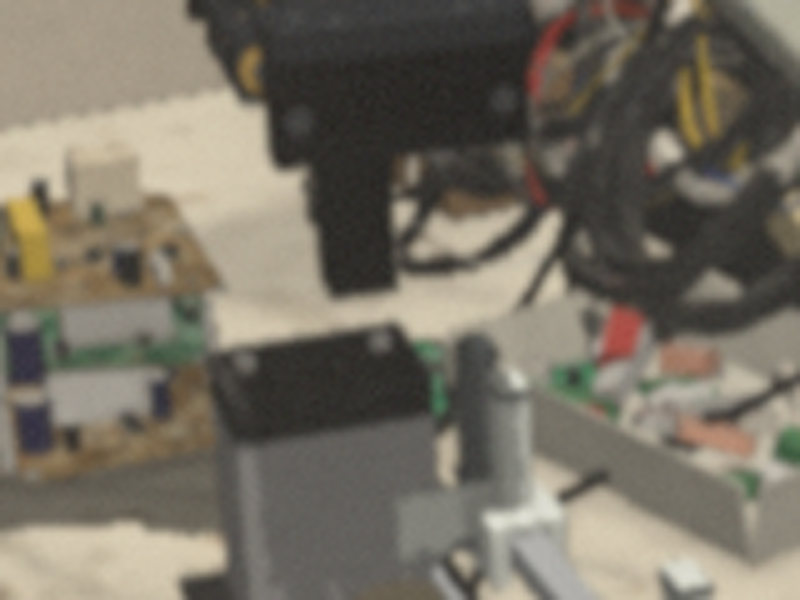

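View pics/t6.png

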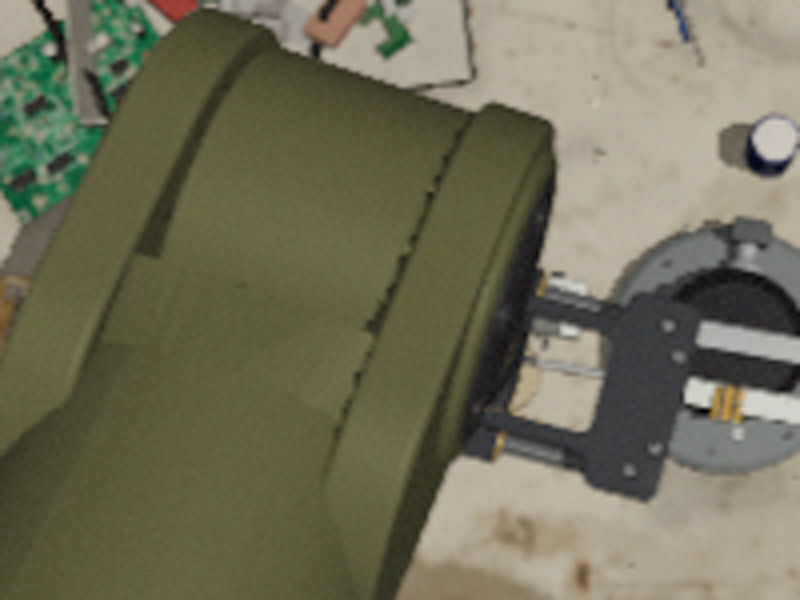

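Emit:
jog_arm(targets=[[-4.6,0,0,0,0,0,0],[0,0,0,0,0.5,-0.2,0],[0,0,0,2,0,0,0],[0,0,0,2,0,0,0],[0,0,0,1.7,0,0,0],[0,0,0,0,0,0,0]])

```text
time: 13.68
position: [0.5005, -0.2103, 0.1068]
tool_rot: [1.331, 1.128, -1.333]
ft_force: [-0.4, 0.7, 0.5]
grip_width: 0.005
```

```bash
python3 - <<'E'
from plan import *
s,p,R=now();print(s["time"],p,s["ft_force"],s["torque"],s["grip_width"]*87)
print(delta(p,R,[.503,-.212,.108],Rdown(-99.6)))
im,d=get_image("side");crop("side",im,240,190,120,90,"s7.png")
E
```

```text
13.675 [ 0.501 -0.21   0.107] [-0.378  0.686  0.531] [0.008 0.037 0.005] 0.3928745133532333
(array([-0.014, -0.04 ,  0.142]), array([-0.119,  0.275,  0.13 ]), array([-0.119,  0.275,  0.13 ]))
```

View pics/s7.png

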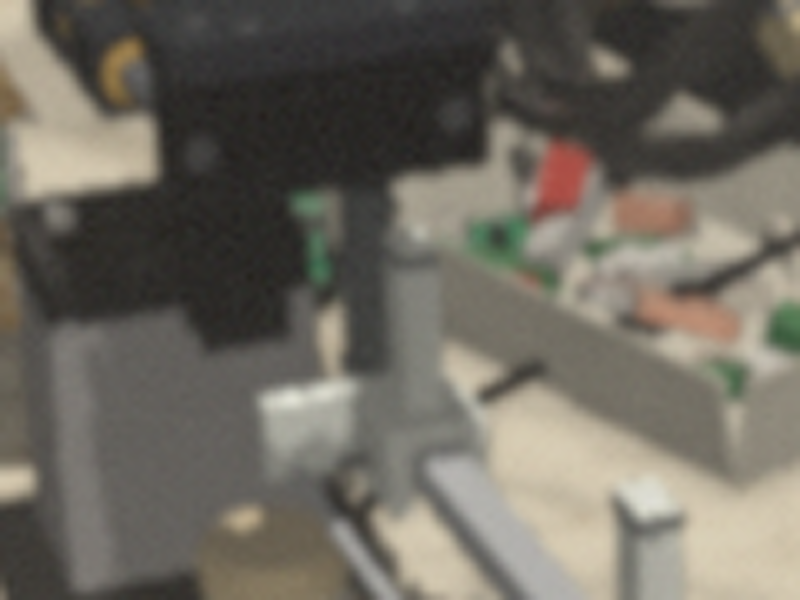

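Emit:
jog_arm(targets=[[0,0,0,0,0.7,0,0],[0,0,0,0,0.6,0,0],[2,0,0,0,0.43,-0.06,0],[2,0,0,0,0.43,-0.06,0],[2,0,0,0,0.43,-0.06,0],[2,0,0,0,0.43,-0.06,0],[2,0,0,0,0.43,-0.06,0],[2,0,0,0,0.43,-0.06,0]])

```text
time: 14.72
position: [0.5302, -0.2132, 0.1078]
tool_rot: [1.472, 1.025, -1.501]
ft_force: [-6.8, -4.6, 1.0]
grip_width: 0.005
```

```bash
python3 - <<'E'
from plan import *
s,p,R=now();print(s["time"],p,s["ft_force"],s["torque"],s["grip_width"]*87)
im,d=get_image("side");crop("side",im,240,190,120,90,"s8.png")
E
```

```text
14.725 [ 0.53  -0.213  0.108] [-6.819 -4.58   0.978] [-0.83   1.047  0.026] 0.47175639681775605
```

View pics/s8.png

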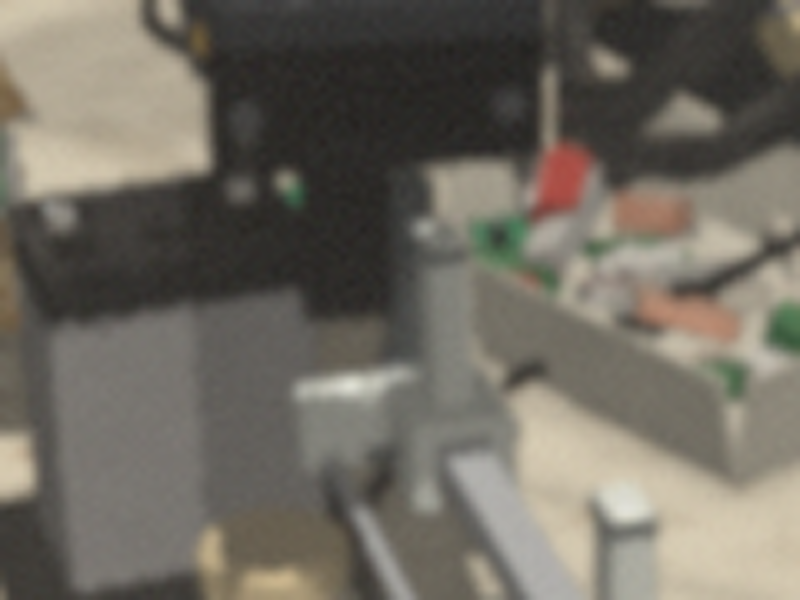

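```bash
python3 - <<'E'
from plan import *
s,p,R=now();print(p,s["ft_force"]);M=R.as_matrix();print(M,np.degrees(np.arctan2(M[1,2],M[0,2])))
im,d=get_image("top");crop("top",im,250,200,100,75,"t8.png")
E
```

```text
[ 0.535 -0.214  0.108] [-1.413  1.257 -1.434]
[[-0.011  0.929 -0.371]
 [ 0.003 -0.371 -0.929]
 [-1.    -0.012  0.002]] -111.75023852047299
```

View pics/t8.png

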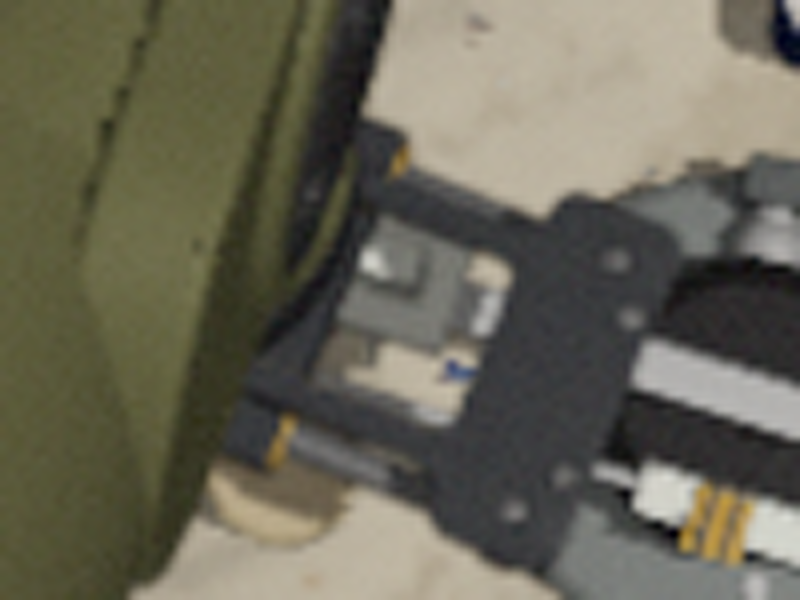

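Emit:
jog_arm(targets=[[1.7,0,0,0,0.43,0,0],[1.7,0,0,0,0.43,0,0],[1.7,0,0,0,0.43,0,0],[1.7,0,0,0,0.43,0,0],[1.7,0,0,0,0.43,0,0],[1.7,0,0,0,0.43,0,0],[0,0,0,0,0,0,0]])

```text
time: 15.7
position: [0.5641, -0.2286, 0.1085]
tool_rot: [1.606, 0.89, -1.604]
ft_force: [0.2, -0.5, -0.6]
grip_width: 0.007
```

```bash
cat > st.py <<'E'
from plan import *
s,p,R=now();M=R.as_matrix();ax=np.array([.5125,-.3362]);r=p[:2]-ax
print(s["time"],p,s["ft_force"],"tool yaw",np.degrees(np.arctan2(M[1,2],M[0,2])),"rad",np.hypot(*r),"ang",np.degrees(np.arctan2(r[1],r[0])),"pin turned",80.4-(np.degrees(np.arctan2(r[1],r[0]))-np.degrees(np.arcsin(.017/np.hypot(*r)))))
E
python3 st.py
```

```text
15.7 [ 0.564 -0.229  0.109] [ 0.231 -0.504 -0.625] tool yaw -121.84539129712331 rad 0.11930547099777272 ang 64.37718065101232 pin turned 24.214856189376974
```

```bash
python3 - <<'E'
from plan import *
im,d=get_image("top");crop("top",im,250,180,160,120,"t9.png")
E
```

```text
(no output)
```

View pics/t9.png

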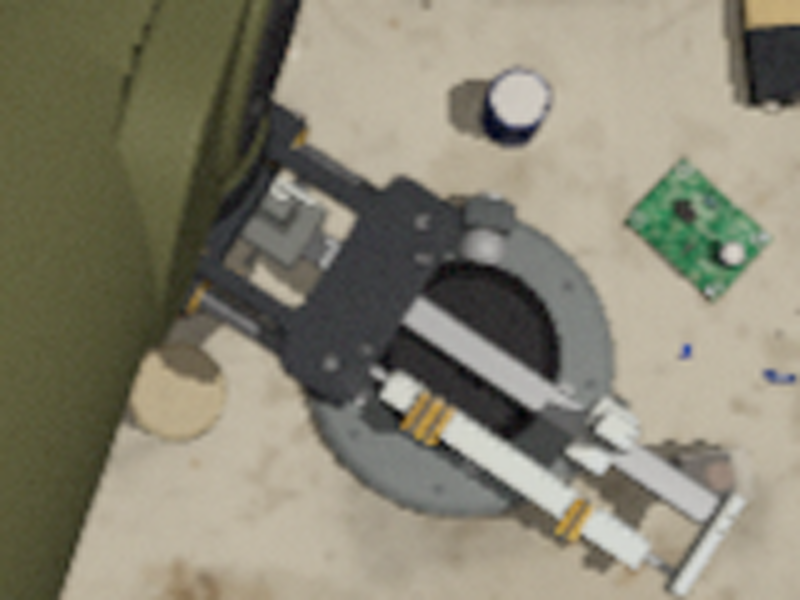

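Emit:
jog_arm(targets=[[1.7,0,0,0,0.43,-0.05,0],[1.7,0,0,0,0.43,-0.1,0],[1.7,0,0,0,0.3,-0.1,0],[0,0,0,0,0,0,0],[0,0,0,0,0,0,0]])

```text
time: 16.38
position: [0.5745, -0.2314, 0.1081]
tool_rot: [1.666, 0.832, -1.665]
ft_force: [0.8, -0.3, 0.3]
grip_width: 0.002
```

```bash
python3 st.py; python3 - <<'E'
from plan import *
im,d=get_image("top");crop("top",im,250,180,160,120,"t10.png")
E
```

```text
16.375 [ 0.575 -0.231  0.108] [ 0.816 -0.262  0.346] tool yaw -126.87465591558784 rad 0.12179983041998517 ang 59.39661046053105 pin turned 29.026543228052603
```

View pics/t10.png

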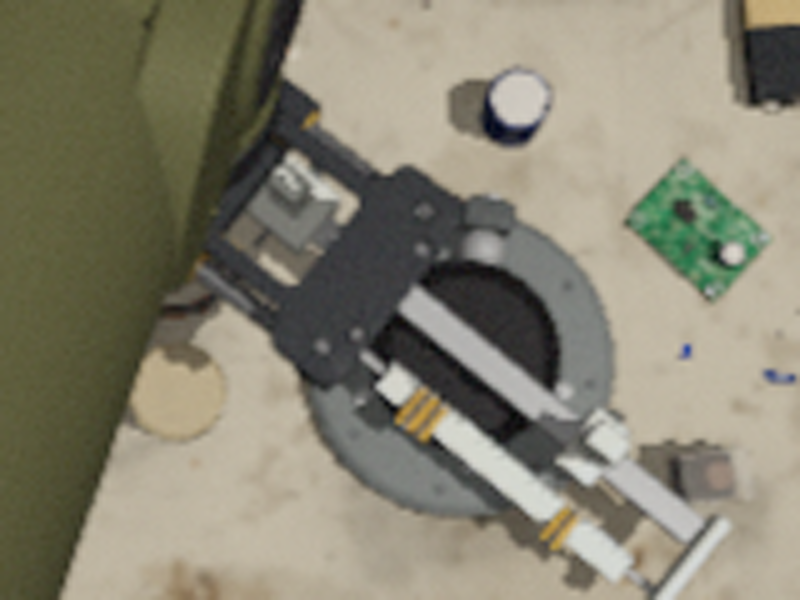

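```bash
python3 - <<'E'
from plan import *
C=np.concatenate([cloud(n,np.load(n+"0_d.npy"))[np.load(n+"0_d.npy")>0] for n in("side","top")])
C=C[(C[:,0]>.3)&(C[:,1]>-.75)&(C[:,2]<1)&(C[:,2]>0.03)]
ax=np.array([.5125,-.3362])
for th in(29,34,38,42,45):
  a=np.radians(80.4-th);p=ax+.122*np.array([np.cos(a),np.sin(a)])-.017*np.array([np.sin(a),-np.cos(a)])
  clear(C,[*p,.108],Rdown(80.4-th-180),str((th,p)))
E
```

```text
(29, array([ 0.575, -0.23 ])) min clearance 0.0287 at [ 0.691 -0.188  0.174]
(34, array([ 0.584, -0.236])) min clearance 0.0127 at [ 0.688 -0.199  0.17 ]
(38, array([ 0.591, -0.241])) min clearance 0.0 at [ 0.686 -0.205  0.174]
(42, array([ 0.598, -0.247])) min clearance 0.0 at [ 0.694 -0.216  0.174]
(45, array([ 0.602, -0.252])) min clearance 0.0 at [ 0.696 -0.226  0.179]
```

```bash
python3 - <<'E'
from plan import *
C=np.concatenate([cloud(n,np.load(n+"0_d.npy"))[np.load(n+"0_d.npy")>0] for n in("side","top")])
C=C[(C[:,0]>.3)&(C[:,1]>-.75)&(C[:,2]<1)&(C[:,2]>0.03)]
ax=np.array([.5125,-.3362]); s,p0,R0=now()
for yaw in(-127,-117):
 for th in(32,34,38,42):
  a=np.radians(80.4-th);y=np.radians(yaw);yd=np.array([-np.sin(y),np.cos(y)]);p=ax+.122*np.array([np.cos(a),np.sin(a)])-.017*yd
  clear(C,[*p,.108],Rdown(yaw),str((yaw,th,p)));print(delta(p0,R0,[*p,.108],Rdown(yaw))[::2])
E
```

```text
(-127, 32, array([ 0.58 , -0.235])) min clearance 0.0251 at [ 0.691 -0.188  0.174]
(array([ 0.124, -0.01 , -0.035]), array([ 0.016,  0.644, -0.059]))
(-127, 34, array([ 0.583, -0.238])) min clearance 0.0214 at [ 0.691 -0.188  0.174]
(array([ 0.124, -0.01 , -0.035]), array([ 0.016,  1.068, -0.018]))
(-127, 38, array([ 0.589, -0.244])) min clearance 0.014 at [ 0.69  -0.193  0.173]
(array([ 0.124, -0.01 , -0.035]), array([0.016, 1.909, 0.11 ]))
(-127, 42, array([ 0.595, -0.25 ])) min clearance 0.0069 at [ 0.688 -0.199  0.17 ]
(array([ 0.124, -0.01 , -0.035]), array([0.016, 2.741, 0.296]))
(-117, 32, array([ 0.578, -0.237])) min clearance 0.0333 at [ 0.53  -0.247  0.126]
(array([-9.876, -0.007, -0.036]), array([0.016, 0.618, 0.349]))
(-117, 34, array([ 0.581, -0.24 ])) min clearance 0.0337 at [ 0.53  -0.247  0.126]
(array([-9.876, -0.007, -0.036]), array([0.016, 1.029, 0.463]))
(-117, 38, array([ 0.587, -0.246])) min clearance 0.0271 at [ 0.624 -0.316  0.155]
(array([-9.876, -0.007, -0.036]), array([0.016, 1.836, 0.735]))
(-117, 42, array([ 0.593, -0.253])) min clearance 0.0194 at [ 0.624 -0.316  0.155]
(array([-9.876, -0.007, -0.036]), array([0.016, 2.622, 1.062]))
```

Emit:
jog_arm(targets=[[-5,0,0,0,0,0.1,0],[-5,0,0,0,0.2,0.1,0],[0,0,0,0,0.4,0.12,0],[0,0,0,0,0.4,0.12,0],[0,0,0,0,0.4,0.12,0],[0,0,0,0,0.3,0.1,0],[0,0,0,0,0,0,0]])

```text
time: 17.3
position: [0.5863, -0.2453, 0.1081]
tool_rot: [1.546, 0.949, -1.546]
ft_force: [-0.3, -0.1, 0.8]
grip_width: 0.005
```

```bash
python3 st.py; python3 - <<'E'
from plan import *
im,d=get_image("top");crop("top",im,250,180,160,120,"t11.png")
E
```

```text
17.3 [ 0.586 -0.245  0.108] [-0.293 -0.139  0.768] tool yaw -116.91836717453208 rad 0.117068666824487 ang 50.90339000646109 pin turned 37.84627699941636
```

View pics/t11.png

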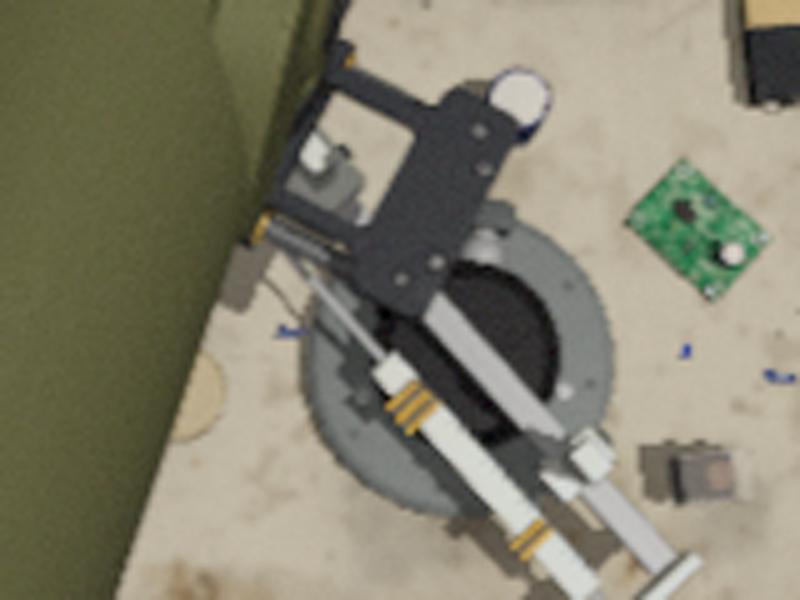

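Emit:
jog_arm(targets=[[0,0,0,0,-0.7,0,0],[0,0,0,0,-0.8,-0.5,0],[0,0,0,-2,0,0,0],[0,0,0,-3,0,0,0],[0,0,0,-4,0,0,0],[0,0,0,-3,-2,-2,0],[0,0,0,0,-4,-4,0],[0,0,0,0,-4,-4,0],[0,0,0,0,-4,-4,0],[0,0,0,0,0,0,4]])

```text
time: 18.6
position: [0.513, -0.0399, 0.2303]
tool_rot: [1.542, 0.953, -1.537]
ft_force: [-0.2, -0.5, 0.7]
grip_width: 0.059
```

```bash
python3 - <<'E'
from plan import *
im,d=get_image("top");crop("top",im,220,150,200,150,"t12.png");np.save("top12.npy",im);np.save("top12_d.npy",d)
im,d=get_image("side");cv2.imwrite("pics/s12.png",im[:,:,::-1]);np.save("side12.npy",im)
from meas import measure
im=np.load("top12.npy");d=np.load("top12_d.npy");o,P=measure(im,d)
for k in("axis","hi","tags"):print(k,o[k])
E
python3 st.py
```

```text
axis [ 0.513  -0.3357]
hi [(np.int32(62), array([ 0.6115, -0.2658,  0.1203])), (np.int32(56), array([ 0.5838, -0.2851,  0.1201])), (np.int32(52), array([ 0.4656, -0.3691,  0.1208]))]
tags [(np.int32(41), array([330.6829, 259.4634]), array([ 0.4947, -0.3128,  0.064 ])), (np.int32(23), array([350.5217, 289.    ]), array([ 0.4401, -0.3503,  0.064 ]))]
18.7 [ 0.514 -0.045  0.23 ] [-0.109 -0.767  0.278] tool yaw -116.8049407627275 rad 0.2908307260981052 ang 89.74286356083806 pin turned -5.991829118666558
```

View pics/t12.png

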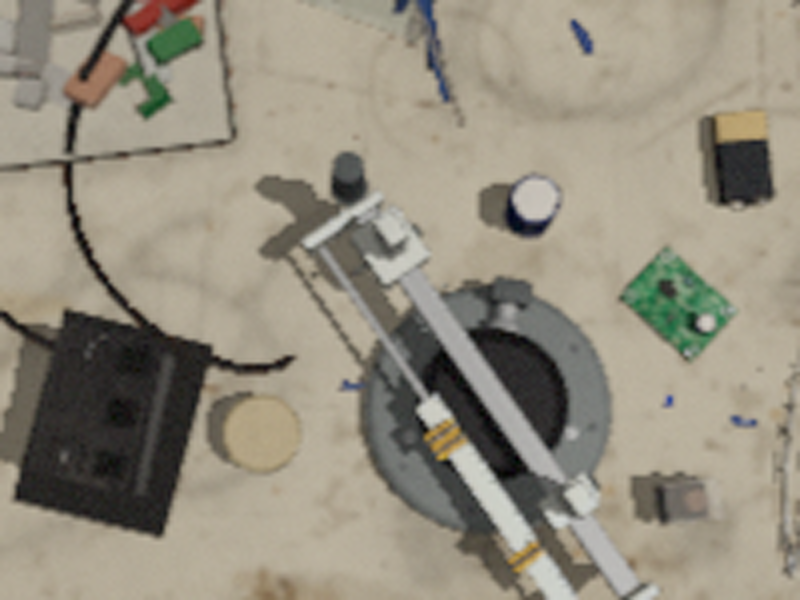

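```bash
python3 - <<'E'
from plan import *
C=np.concatenate([cloud(n,np.load(n+"0_d.npy"))[np.load(n+"0_d.npy")>0] for n in("side","top")])
C=C[(C[:,0]>.3)&(C[:,1]>-.75)&(C[:,2]<1)&(C[:,2]>0.13)]
ax=np.array([.512,-.3363]);b=np.array([.816,.578]);n=np.array([-b[1],b[0]])
for s in(.088,.102):
 for off in(0,.015):
  for yaw in range(-180,0,15):
   clear(C,[*(ax+s*b+off*n),.112],Rdown(yaw),str((s,off,yaw)))
E
```

```text
(0.088, 0, -180) min clearance 0.0 at [ 0.679 -0.289  0.221]
(0.088, 0, -165) min clearance 0.0 at [ 0.683 -0.292  0.229]
(0.088, 0, -150) min clearance 0.0 at [ 0.68  -0.266  0.175]
(0.088, 0, -135) min clearance 0.0 at [ 0.674 -0.245  0.169]
(0.088, 0, -120) min clearance 0.0148 at [ 0.624 -0.316  0.155]
(0.088, 0, -105) min clearance 0.0121 at [ 0.624 -0.316  0.155]
(0.088, 0, -90) min clearance 0.0081 at [ 0.624 -0.316  0.155]
(0.088, 0, -75) min clearance 0.001 at [ 0.63  -0.313  0.162]
(0.088, 0, -60) min clearance 0.0 at [ 0.639 -0.309  0.171]
(0.088, 0, -45) min clearance 0.0 at [ 0.653 -0.303  0.188]
(0.088, 0, -30) min clearance 0.0 at [ 0.682 -0.299  0.224]
(0.088, 0, -15) min clearance 0.0 at [ 0.681 -0.288  0.224]
(0.088, 0.015, -180) min clearance 0.0 at [ 0.67  -0.293  0.21 ]
(0.088, 0.015, -165) min clearance 0.0 at [ 0.672 -0.27   0.171]
(0.088, 0.015, -150) min clearance 0.0 at [ 0.672 -0.251  0.169]
(0.088, 0.015, -135) min clearance 0.0078 at [ 0.676 -0.234  0.173]
(0.088, 0.015, -120) min clearance 0.0274 at [ 0.624 -0.316  0.155]
(0.088, 0.015, -105) min clearan
[... 1241 characters left out ...]
 min clearance 0.0 at [ 0.676 -0.237  0.17 ]
(0.102, 0.015, -150) min clearance 0.0 at [ 0.685 -0.247  0.174]
(0.102, 0.015, -135) min clearance 0.0002 at [ 0.68  -0.224  0.171]
(0.102, 0.015, -120) min clearance 0.0199 at [ 0.685 -0.209  0.172]
(0.102, 0.015, -105) min clearance 0.0142 at [ 0.624 -0.316  0.155]
(0.102, 0.015, -90) min clearance 0.0058 at [ 0.629 -0.314  0.159]
(0.102, 0.015, -75) min clearance 0.0 at [ 0.637 -0.31   0.166]
(0.102, 0.015, -60) min clearance 0.0 at [ 0.651 -0.303  0.187]
(0.102, 0.015, -45) min clearance 0.0 at [ 0.671 -0.297  0.214]
(0.102, 0.015, -30) min clearance 0.0 at [ 0.683 -0.288  0.226]
(0.102, 0.015, -15) min clearance 0.0 at [ 0.677 -0.293  0.222]
```

View pics/s12.png

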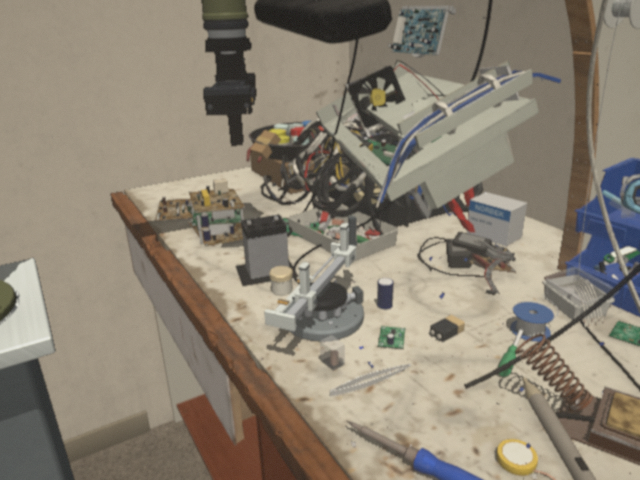

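```bash
cat >> plan.py <<'E'
B=np.array([.816,.578,0]);N=np.array([-.578,.816,0]);AX=np.array([.512,-.3363,0])
def Rtilt(sgn,t,u=0):
    """jaw axis across bar (sgn*N), fingers' tips leaning to +B by t deg"""
    z=sgn*N;x=np.array([0,0,-1.])*np.cos(np.radians(t))+B*np.sin(np.radians(t));y=np.cross(z,x)
    R=Ro.from_matrix(np.stack([x,y,z],1))
    return Ro.from_rotvec(np.radians(u)*B)*R
def Ralong(sgn,t):
    """jaw axis along the bar (sgn*B), tips leaning to -N (away from robot side) by t deg"""
    z=sgn*B;x=np.array([0,0,-1.])*np.cos(np.radians(t))-N*np.sin(np.radians(t));y=np.cross(z,x)
    return Ro.from_matrix(np.stack([x,y,z],1))
def scene():
    C=np.concatenate([cloud(n,np.load(n+"0_d.npy"))[np.load(n+"0_d.npy")>0] for n in("side","top")])
    return C[(C[:,0]>.3)&(C[:,1]>-.75)&(C[:,2]<1)&(C[:,2]>0.13)]
E
python3 - <<'E'
from plan import *
C=scene()
for t in(0,15,25,35):
  for s in(.088,.084):
    clear(C,AX+s*B+[0,0,.112],Rtilt(-1,t),f"across tilt {t} s {s}")
for t in(-25,0,25):
    clear(C,AX+.088*B+[0,0,.112],Ralong(-1,t),f"along tilt {t}")
for u in(-20,20):
    clear(C,AX+.088*B+[0,0,.112],Rtilt(-1,25,u),f"across tilt 25, u{u}")
s,p,R=now();print(delta(p,R,AX+.084*B+[0,0,.16],Rtilt(-1,25)))
print(s["joint_positions"])
E
```

```text
across tilt 0 s 0.088 min clearance 0.0 at [ 0.644 -0.308  0.177]
across tilt 0 s 0.084 min clearance 0.0 at [ 0.639 -0.309  0.171]
across tilt 15 s 0.088 min clearance 0.006 at [ 0.633 -0.312  0.165]
across tilt 15 s 0.084 min clearance 0.008 at [ 0.633 -0.312  0.165]
across tilt 25 s 0.088 min clearance 0.0151 at [ 0.63  -0.313  0.162]
across tilt 25 s 0.084 min clearance 0.0177 at [ 0.63  -0.313  0.162]
across tilt 35 s 0.088 min clearance 0.024 at [ 0.63  -0.313  0.162]
across tilt 35 s 0.084 min clearance 0.0264 at [ 0.625 -0.319  0.154]
along tilt -25 min clearance 0.0 at [ 0.726 -0.324  0.269]
along tilt 0 min clearance 0.0 at [ 0.68  -0.26   0.173]
along tilt 25 min clearance 0.0063 at [ 0.674 -0.243  0.174]
across tilt 25, u-20 min clearance 0.0299 at [ 0.641 -0.306  0.175]
across tilt 25, u20 min clearance 0.0047 at [ 0.625 -0.319  0.154]
(array([-61.057,  13.653,  22.339]), array([ 7.029, 16.865, 18.621]), array([  2.698, -10.707,  23.636]))
[ 0.431  0.059 -0.409  1.786  0.026  1.298 -2.023]
```

Emit:
jog_arm(targets=[[-10.35,0,0,0,0,0,4],[-10.35,0,0,0,0,0,4],[-10.35,0,0,0,0,0,4],[-10.35,0,0,0,0,0,4],[-10.35,0,0,0,0,0,4],[-10.35,0,0,0,0,0,4],[0,0,10,0,0,0,4],[0,0,10,0,0,0,4],[0,0,10,0,0,0,4],[0,0,0,0,0,0,4]])

```text
time: 19.95
position: [0.5111, -0.0493, 0.2268]
tool_rot: [1.071, 1.166, -0.347]
ft_force: [-0.7, -0.7, 0.9]
grip_width: 0.461
```

```bash
python3 - <<'E'
from plan import *
s,p,R=now();print(p,s["joint_positions"],s["grip_width"]);
for q in(AX+.05*B+[0,0,.2],AX+.083*B+[0,0,.110]):
  print(q,*delta(p,R,q,Rtilt(-1,30))); clear(scene(),q,Rtilt(-1,30))
E
```

```text
[ 0.511 -0.049  0.227] [ 0.603 -0.176 -0.257  2.1   -0.572  0.969 -0.35 ] 0.46140935635500985
[ 0.553 -0.307  0.2  ] [-0.553  0.186  0.134] [ -3.335 -11.093  23.589] [ -3.438 -11.312  23.47 ]
 min clearance 0.0866 at [ 0.685 -0.334  0.254]
[ 0.58  -0.288  0.11 ] [-0.553  0.186  0.134] [  6.113 -12.713  23.574] [  6.006 -12.954  23.47 ]
 min clearance 0.0218 at [ 0.625 -0.319  0.154]
```

Emit:
jog_arm(targets=[[-0.55,0.2,0.1,-0.4,-1.4,2.9,4],[0,0,0,-0.4,-1.4,2.9,4],[0,0,0,-0.4,-1.4,2.9,4],[0,0,0,-0.4,-1.4,2.9,4],[0,0,0,-0.4,-1.4,2.9,4],[0,0,0,-0.4,-1.4,2.9,4],[0,0,0,-0.4,-1.4,2.9,4],[0,0,0,-0.4,-1.4,2.9,4],[0,0,0,0,0,0,4],[0,0,0,0,0,0,4]])

```text
time: 21.2
position: [0.558, -0.2992, 0.2001]
tool_rot: [1.058, 1.172, -0.33]
ft_force: [0.0, -0.1, -0.2]
grip_width: 0.462
```

```bash
python3 - <<'E'
from plan import *
s,p,R=now();print(p,s["joint_positions"],s["grip_width"]);
for q in(AX+.083*B+[0,0,.140]-[0,0,0],AX+.083*B+[0,0,.110]):
  print(q,*delta(p,R,q,Rtilt(-1,30)))
im,d=get_image("top");crop("top",im,220,150,200,150,"t13.png")
im,d=get_image("side");crop("side",im,230,150,160,120,"s13.png")
E
```

```text
[ 0.558 -0.299  0.2  ] [ 0.77   0.23  -0.054  1.745 -0.562  1.107  0.015] 0.46194403432539427
[ 0.58  -0.288  0.14 ] [ 0.52  -0.239 -0.046] [ 6.404 -0.938  0.385] [ 6.406 -0.93   0.367]
[ 0.58  -0.288  0.11 ] [ 0.52  -0.239 -0.046] [ 9.001 -2.44   0.382] [ 9.004 -2.43   0.367]
```

View pics/t13.png

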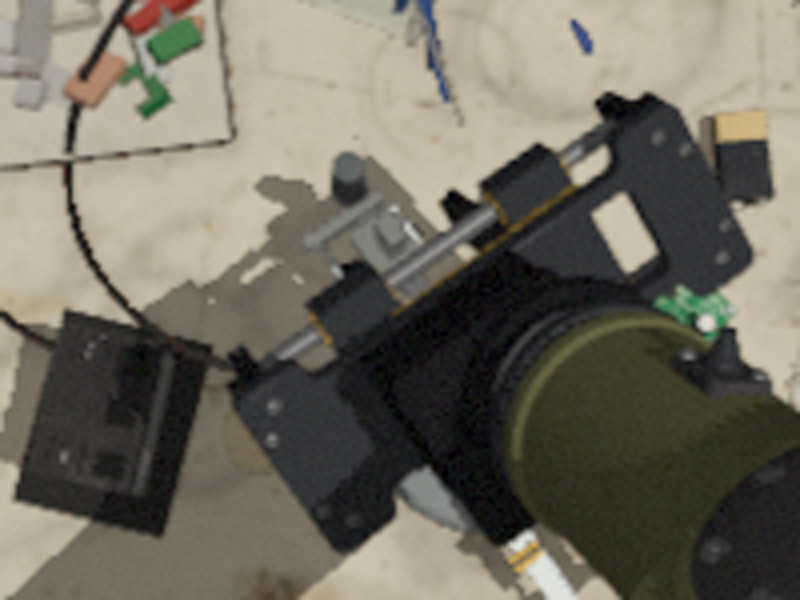

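View pics/s13.png

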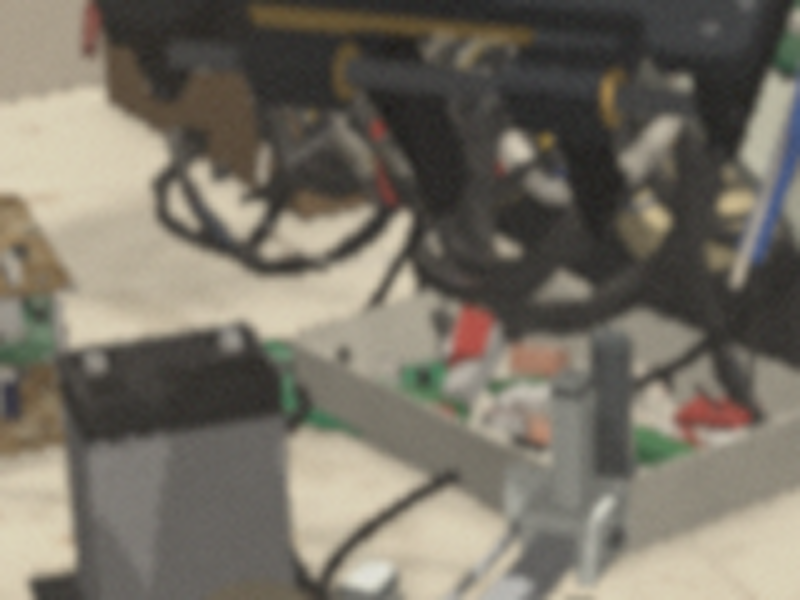

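Emit:
jog_arm(targets=[[0.5,-0.2,0,1.6,-0.2,0.3,4],[0,0,0,1.6,-0.25,0.07,4],[0,0,0,1.6,-0.25,0,4],[0,0,0,1.6,-0.24,0,4],[0,0,0,0.87,-0.5,0,4],[0,0,0,0.87,-0.5,0,4],[0,0,0,0.86,-0.49,0,4],[0,0,0,0,0,0,4],[0,0,0,0,0,0,4]])

```text
time: 22.42
position: [0.5791, -0.2893, 0.1103]
tool_rot: [1.066, 1.166, -0.338]
ft_force: [0.7, -0.6, 0.4]
grip_width: 0.459
```

```bash
python3 - <<'E'
from plan import *
s,p,R=now();print(p,s["ft_force"],s["grip_width"]);
for q in(AX+.083*B+[0,0,.110],):
  print(q,*delta(p,R,q,Rtilt(-1,30)))
im,d=get_image("side");crop("side",im,290,190,100,75,"s14.png")
E
```

```text
[ 0.579 -0.289  0.11 ] [ 0.674 -0.639  0.418] 0.45939572366469955
[ 0.58  -0.288  0.11 ] [-0.033  0.093 -0.113] [ 0.079  0.072 -0.042] [ 0.079  0.072 -0.042]
```

View pics/s14.png

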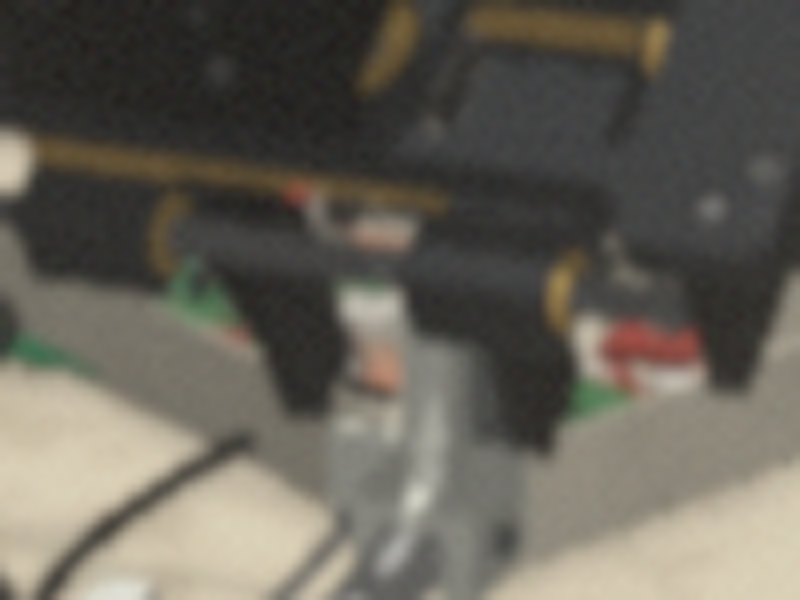

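Emit:
jog_arm(targets=[[0,0,0,0,0,0,3],[0,0,0,0,0,0,2],[0,0,0,0,0,0,1.4],[0,0,0,0,0,0,0.8],[0,0,0,0,0,0,0.8],[0,0,0,0,0,0,0.8]], squeeze=12)

```text
time: 23.22
position: [0.5796, -0.2901, 0.1101]
tool_rot: [1.065, 1.164, -0.339]
ft_force: [4.4, -2.8, -2.2]
grip_width: 0.115
```

Emit:
jog_arm(targets=[[0,0,0,-0.2,-0.346,0.1,0.8],[0,0,0,-0.4,-0.693,0,0.8],[0,0,0,-0.5,-0.866,0,0.8],[0,0,0,-0.5,-0.866,0,0.8],[0,0,0,-0.5,-0.866,0,0.8],[0,0,0,-0.5,-0.866,0,0.8],[0,0,0,-0.5,-0.866,0,0.8],[0,0,0,-0.5,-0.866,0,0.8],[0,0,0,0,0,0,0.8]])

```text
time: 24.35
position: [0.5202, -0.333, 0.11]
tool_rot: [1.066, 1.165, -0.34]
ft_force: [0.4, -4.2, 0.3]
grip_width: 0.119
```

```bash
python3 - <<'E'
from plan import *
s,p,R=now();print(p,s["ft_force"],s["grip_width"]*87,"s",(p-AX)@B,"n",(p-AX)@N);
print(*delta(p,R,AX-.006*B+[0,0,.110],Rtilt(-1,30)))
im,d=get_image("side");crop("side",im,270,190,120,90,"s15.png")
E
```

```text
[ 0.52  -0.333  0.11 ] [ 0.383 -4.197  0.322] 10.336378944396722 s 0.008590460036199394 n -0.002071603717539102
[-0.103  0.188 -0.047] [-0.728 -1.265 -0.203] [-0.726 -1.265 -0.207]
```

View pics/s15.png

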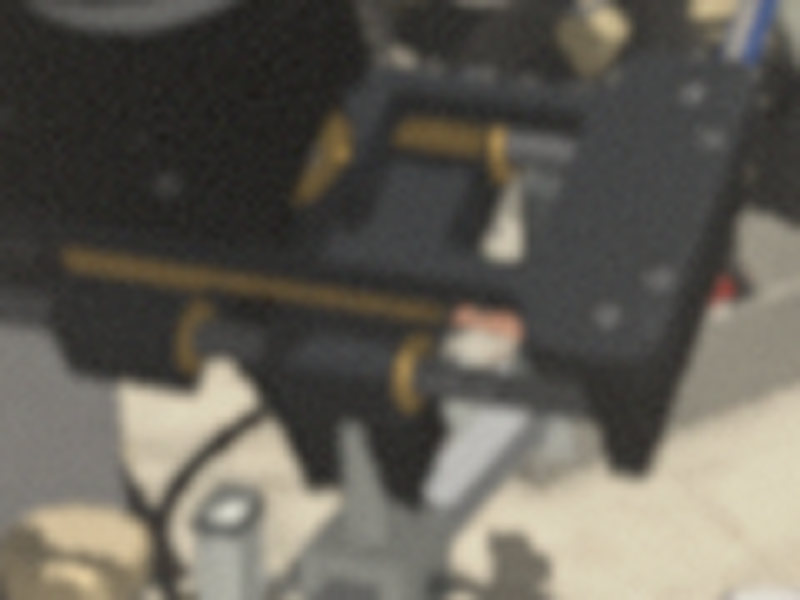

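Emit:
jog_arm(targets=[[0,0,0,-0.26,-0.45,0.1,0.8],[0,0,0,-0.26,-0.45,0,0.8],[0,0,0,-0.26,-0.45,0,0.8],[0,0,0,0,0,0,0.8],[0,0,0,0,0,0,0.8]])

```text
time: 25.02
position: [0.5089, -0.3411, 0.11]
tool_rot: [1.066, 1.166, -0.337]
ft_force: [2.5, -2.5, 0.3]
grip_width: 0.116
```

```bash
python3 - <<'E'
from plan import *
s,p,R=now();print(p,s["ft_force"],s["grip_width"]*87,"s",(p-AX)@B,"n",(p-AX)@N);
E
```

```text
[ 0.509 -0.341  0.11 ] [ 2.53  -2.53   0.311] 10.102537862102418 s -0.005340286585357391 n -0.0020963338969356197
```

Emit:
jog_arm(targets=[[0,0,0,-0.09,-0.15,0,0.8],[0,0,0,0,0,0,0.8],[0,0,0,0,0,0,0.8],[0,0,0,0,0,0,1.5],[0,0,0,0,0,0,3],[0,0,0,0,0,0,4],[0,0,0,0,0,0,4],[0,0,0,-1.73,1,0,4],[0,0,0,-1.73,1,0,4],[0,0,0,-1.73,1,0,4]])

```text
time: 26.28
position: [0.5075, -0.3426, 0.1722]
tool_rot: [1.065, 1.165, -0.338]
ft_force: [0.5, 0.4, 0.3]
grip_width: 0.458
```

Emit:
jog_arm(targets=[[0,0,0,-0.93,-1.62,0,4],[0,0,0,-0.93,-1.62,0,4],[0,0,0,-0.94,-1.61,0,4],[0,0,0,0,0,0,4],[0,0,0,0,0,0,4]])

```text
time: 26.9
position: [0.4614, -0.3741, 0.1693]
tool_rot: [1.067, 1.167, -0.337]
ft_force: [0.3, -0.0, 0.2]
grip_width: 0.463
```

```bash
python3 - <<'E'
from plan import *
s,p,R=now();print(p,s["ft_force"],s["grip_width"]*87,"s",(p-AX)@B,"n",(p-AX)@N);
print(*delta(p,R,AX-.0625*B-.002*N+[0,0,.110],Rtilt(-1,30)))
im,d=get_image("side");crop("side",im,250,190,120,90,"s16.png")
im,d=get_image("top");crop("top",im,220,150,200,150,"t16.png")
E
```

```text
[ 0.461 -0.374  0.169] [ 0.291 -0.017  0.181] 40.25259870796735 s -0.06313747513956167 n -0.0016538800371730768
[-0.067  0.005 -0.13 ] [ 5.158 -2.919  0.038] [ 5.165 -2.908  0.035]
```

View pics/s16.png

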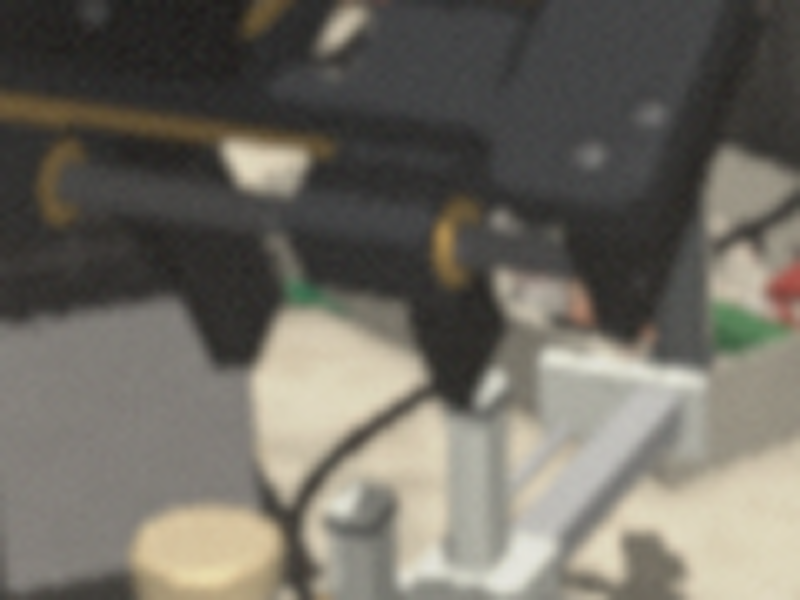

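View pics/t16.png

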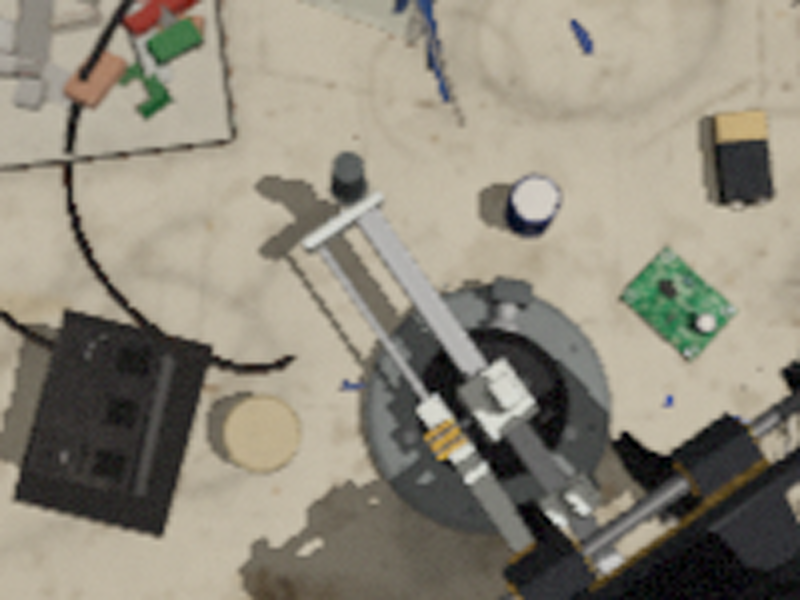

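Emit:
jog_arm(targets=[[0,0,0,1.72,-0.97,0,4],[0,0,0,1.72,-0.97,0,4],[0,0,0,1.72,-0.97,0,4],[0,0,0,0,0,0,3],[0,0,0,0,0,0,2],[0,0,0,0,0,0,1.4],[0,0,0,0,0,0,0.8],[0,0,0,0,0,0,0.8],[0,0,0,0,0,0,0.8]])

```text
time: 28.12
position: [0.4622, -0.3744, 0.111]
tool_rot: [1.066, 1.166, -0.338]
ft_force: [-0.1, -0.4, 1.3]
grip_width: 0.113
```

```bash
python3 - <<'E'
from plan import *
s,p,R=now();print(p,s["ft_force"],s["grip_width"]*87,"s",(p-AX)@B,"n",(p-AX)@N);
from meas import measure
im,d=get_image("top");np.save("top17.npy",im);np.save("top17_d.npy",d)
o,P=measure(im,d)
for k in("axis","hi","tags"):print(k,o[k])
pin=[h[1] for h in o["hi"]]
for h in o["hi"]: print("s",(h[1][:2]-AX[:2])@B[:2],"n",(h[1][:2]-AX[:2])@N[:2])
for h in o["tags"]: print("tag s",(h[2][:2]-AX[:2])@B[:2],"n",(h[2][:2]-AX[:2])@N[:2])
crop("top",im,310,210,100,75,"t17.png")
E
```

```text
[ 0.462 -0.374  0.111] [-0.063 -0.42   1.33 ] 9.803085515919873 s -0.06269081576046333 n -0.0023063816439624503
axis [ 0.5129 -0.3356]
hi [(np.int32(63), array([ 0.6114, -0.2656,  0.1204])), (np.int32(51), array([ 0.512 , -0.336 ,  0.1209])), (np.int32(144), array([ 0.4672, -0.3704,  0.1206]))]
tags [(np.int32(42), array([330.5714, 259.3333]), array([ 0.495 , -0.3126,  0.064 ])), (np.int32(12), array([349.1667, 290.    ]), array([ 0.4382, -0.3477,  0.064 ]))]
s 0.12194575998194464 n 0.0002464537132690047
s 0.00022091124628669542 n 0.00024357783647460706
s -0.056270752847087484 n -0.001974565921052644
tag s -0.00017721676381242597 n 0.02917808407033726
tag s -0.06683339436035836 n 0.03332242729608875
```

View pics/t17.png

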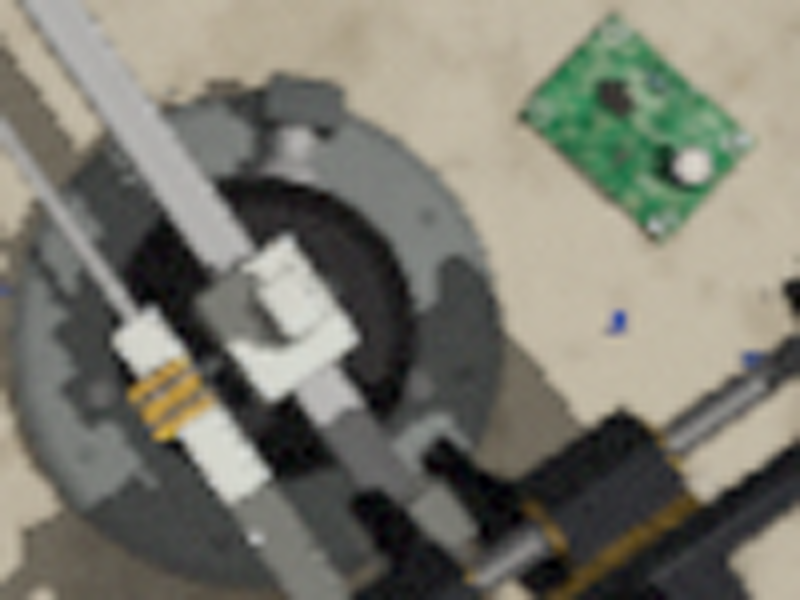

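Emit:
jog_arm(targets=[[0,0,0,-0.17,-0.29,0,0.8],[0,0,0,-0.17,-0.29,0,0.8],[0,0,0,-0.17,-0.29,0,0.8],[0,0,0,0,0,0,0.8],[0,0,0,0,0,0,0.8]])

```text
time: 28.8
position: [0.4536, -0.3804, 0.1109]
tool_rot: [1.066, 1.166, -0.338]
ft_force: [0.8, -0.6, 5.8]
grip_width: 0.109
```

```bash
python3 - <<'E'
from plan import *
s,p,R=now();print(p,s["ft_force"],s["grip_width"]*87,"s",(p-AX)@B,"n",(p-AX)@N);
E
```

```text
[ 0.454 -0.38   0.111] [ 0.833 -0.612  5.796] 9.463549450035407 s -0.07311363669789281 n -0.00226481955210467
```

Emit:
jog_arm(targets=[[0,0,0,0,0,0,1.5],[0,0,0,0,0,0,3],[0,0,0,0,0,0,4],[0,0,0,0,0,0,4],[0,0,0,-1.73,1,0,4],[0,0,0,-1.73,1,0,4],[0,0,0,-1.73,1,0,4],[0,0,0,-1.73,1,0,4],[0,0,0,0.4,1.4,-2.9,4],[0,0,0,0.4,1.4,-2.9,4]])

```text
time: 30.05
position: [0.4432, -0.316, 0.1989]
tool_rot: [1.066, 1.165, -0.338]
ft_force: [0.9, -0.4, -0.1]
grip_width: 0.457
```

Emit:
jog_arm(targets=[[0,0,0,0.4,1.4,-2.9,4],[0,0,0,0.4,1.4,-2.9,4],[0,0,0,0.4,1.4,-2.9,4],[0,0,0,0.4,1.4,-2.9,4],[0,0,0,0.4,1.4,-2.9,4],[0,0,0,0.4,1.4,-2.9,4],[0,0,0,0,0,0,4]])

```text
time: 30.92
position: [0.4118, -0.1235, 0.2199]
tool_rot: [1.063, 1.167, -0.335]
ft_force: [0.2, -0.3, -0.4]
grip_width: 0.462
```

```bash
cat > chk.py <<'E'
from plan import *
from meas import measure
import sys
t=sys.argv[1]
s,p,R=now();print(s["time"],p,s["ft_force"])
im,d=get_image("top");np.save(f"top{t}.npy",im);np.save(f"top{t}_d.npy",d)
o,P=measure(im,d)
for h in o["hi"]: print(h[0],h[1],"s",(h[1][:2]-AX[:2])@B[:2],"n",(h[1][:2]-AX[:2])@N[:2])
for h in o["tags"]: print("tag",h[1],P[int(h[1][1]),int(h[1][0])],"s",(h[2][:2]-AX[:2])@B[:2],"n",(h[2][:2]-AX[:2])@N[:2])
crop("top",im,300,210,100,75+25,f"t{t}.png",6)
im,d=get_image("side");crop("side",im,250,200,120,140,f"s{t}.png",4.2);np.save(f"side{t}.npy",im)
E
python3 chk.py 18
```

```text
30.925 [ 0.4118 -0.1235  0.2199] [ 0.1952 -0.259  -0.3528]
62 [ 0.6115 -0.2658  0.12  ] s 0.12191138570015661 n 2.4422677998250178e-05
50 [ 0.5121 -0.3361  0.1208] s 0.00024176578236528788 n 0.00012666295931892035
53 [ 0.4571 -0.3749  0.1208] s -0.06712083261000976 n 0.00019485654327871057
tag [330.7045 259.5   ] [ 0.4955 -0.3115  0.065 ] s -0.0005767297882287554 n 0.029151160684499966
tag [350.5217 289.    ] [ 0.4401 -0.3493  0.0643] s -0.06676953034636335 n 0.03017519368335193
```

View pics/t18.png

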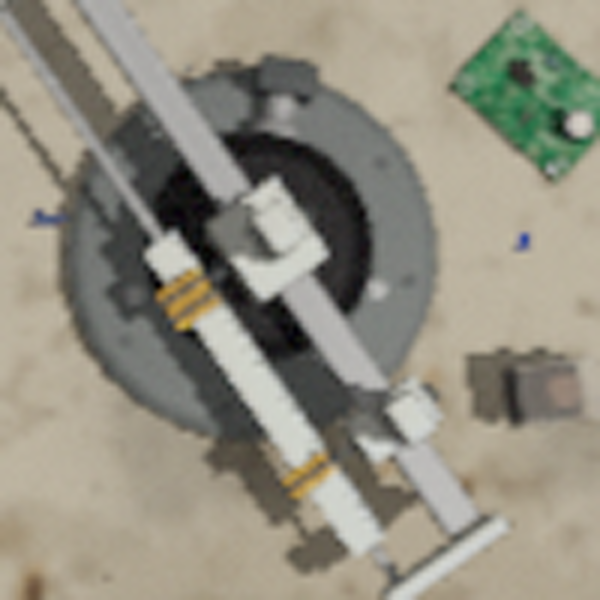

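View pics/s18.png

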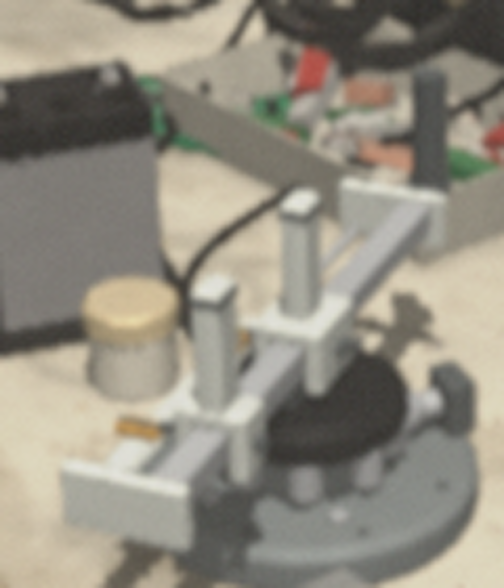

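```bash
python3 - <<'E'
from plan import *
ims=[get_image("top") for _ in range(4)]
im=np.mean([i[0].astype(np.float32) for i in ims],0);d=np.median([i[1] for i in ims],0)
np.save("avg.npy",im)
P=cloud("top",d)
def prof(s0,ns,z,half):
    ss=np.arange(s0-half,s0+half,.0005);out=0
    for n in ns:
        uv=np.array([proj("top",AX+s*B+n*N+[0,0,z]) for s in ss],np.float32)
        out=out+cv2.remap(im,uv[:,:1].copy(),uv[:,1:].copy(),cv2.INTER_LINEAR)[:,0]
    return ss,out/len(ns)
def edges(ss,q,lab):
    g=np.gradient(q);i=np.argsort(g);print(lab)
    # half-level edges
    hi=np.percentile(q,95);lo=np.percentile(q,5);m=(hi+lo)/2
    c=[(ss[k]+(m-q[k])/(q[k+1]-q[k])*.0005)*1000 for k in range(len(q)-1) if (q[k]-m)*(q[k+1]-m)<0];print(" crossings mm",np.round(c,2))
for lab,s0 in(("wide",0),("narrow",-.067)):
    ss,q=prof(s0,np.arange(.024,.034,.001),.065,.016)
    sat=q[:,0]-q[:,2]; edges(ss,sat,lab+" tag R-B")
    w=np.clip(sat-np.percentile(sat,30)-15,0,None);print(" centroid",(w*ss).sum()/w.sum()*1000)
    for nn in((.008,.012),(-.012,-.008)):
        ss,q=prof(s0,np.arange(*nn,.001),.080,.025);edges(ss,q.mean(1),lab+f" body {nn}")
    ss,q=prof(s0,np.arange(-.003,.0035,.001),.122,.014);edges(ss,q.mean(1),lab+" fin")
    m=(abs((P-AX)@B-s0)<.025)&(abs((P-AX)@N)<.015)&(P[...,2]>.076)&(P[...,2]<.095)
    sb=((P-AX)@B)[m];print(" body depth pts s range",np.percentile(sb,[1,99])*1000,np.median(P[...,2][m]))
    f=(abs((P-AX)@B-s0)<.025)&(abs((P-AX)@N)<.015)&(P[...,2]>.117); print(" fin",((P-AX)@B)[f].mean()*1000,np.percentile(((P-AX)@B)[f],[3,97])*1000)
E
```

```text
wide tag R-B
 crossings mm [-7.65  2.02  2.94  6.7 ]
 centroid -0.4947098249097145
wide body (0.008, 0.012)
 crossings mm [-15.13  12.97]
wide body (-0.012, -0.008)
 crossings mm [-15.06  15.15]
wide fin
 crossings mm [-8.29 -5.75  5.24]
 body depth pts s range [-14.408  14.893] 0.0782813871997865
 fin 0.1104821033250748 [-6.409  6.807]
narrow tag R-B
 crossings mm [-70.98 -62.83]
 centroid -66.840855213188
narrow body (0.008, 0.012)
 crossings mm [-91.95 -83.85 -64.81]
narrow body (-0.012, -0.008)
 crossings mm [-91.8  -79.44 -77.92 -59.97]
narrow fin
 crossings mm [-61.18]
 body depth pts s range [-74.91  -59.456] 0.07812940146840419
 fin -67.22617027853498 [-74.109 -60.812]
```

```bash
python3 - <<'E'
from plan import *
a=np.load("top0.npy");b=np.load("avg.npy").astype(np.uint8)
df=cv2.GaussianBlur(cv2.absdiff(a,b),(3,3),0).max(2)
cv2.imwrite("pics/diff.png",np.hstack([np.repeat(df[150:310,200:450,None]*2,3,2)])[:, :, :].repeat(3,0).repeat(3,1)[:600,:800])
crop("top",b,200,150,240,170,"fin.png")
d=get_image("top")[1];P=cloud("top",d)
m=(abs(P[...,2]-.098)<.012)&(np.hypot(P[...,0]-.506,P[...,1]+.149)<.06)
pts=P[m][:,:2].astype(np.float32)*1000;print("battery",np.median(P[...,2][m]),cv2.minAreaRect(pts))
# tilt
A=np.c_[P[m][:,:2],np.ones(m.sum())];print("top plane",np.linalg.lstsq(A,P[m][:,2],rcond=None)[0])
for t,q in(("start",np.load("top0_d.npy")),("end",d)):
    Q=cloud("top",q)
    for n,c,zr in(("cap",(.61,-.357),(.035,.05)),("flux",(.498,-.2255),(.03,.043)),("relay",(.463,-.42),(.03,.042)),("9v",(.61,-.455),(.012,.025))):
        mm=(np.hypot(Q[...,0]-c[0],Q[...,1]-c[1])<.035)&(Q[...,2]>zr[0])&(Q[...,2]<zr[1]);print(t,n,mm.sum(),Q[mm].mean(0))
E
```

```text
battery 0.09881516254365774 ((505.1903381347656, -152.88479614257812), (48.07818603515625, 70.8247299194336), 78.18480682373047)
top plane [0.019 0.034 0.094]
start cap 135 [ 0.613 -0.356  0.044]
start flux 255 [ 0.496 -0.224  0.038]
start relay 86 [ 0.466 -0.435  0.033]
start 9v 151 [ 0.631 -0.465  0.017]
end cap 133 [ 0.613 -0.356  0.044]
end flux 305 [ 0.498 -0.225  0.038]
end relay 155 [ 0.468 -0.434  0.034]
end 9v 145 [ 0.631 -0.465  0.017]
```

View pics/diff.png

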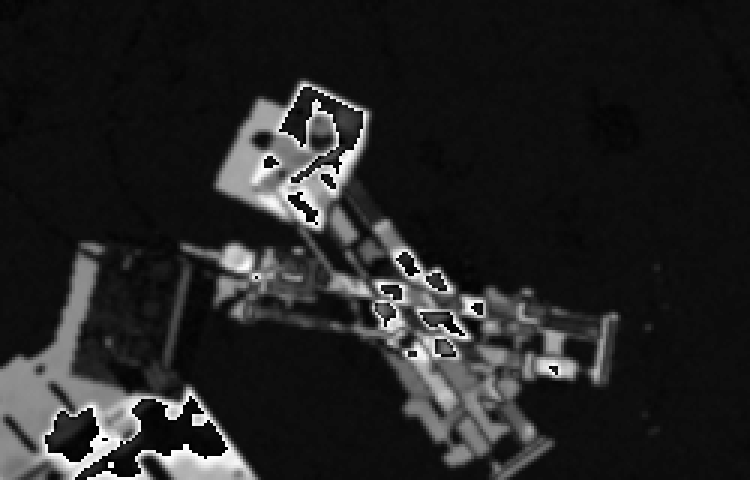

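View pics/fin.png

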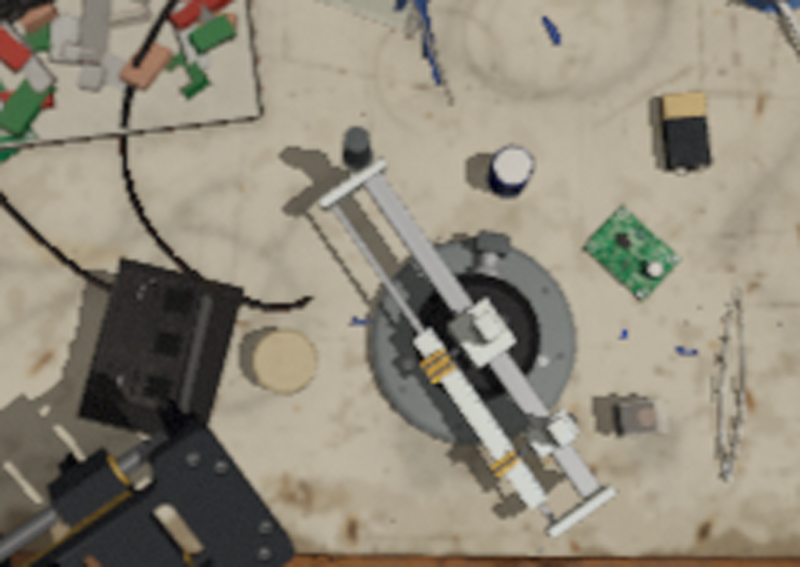

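Emit:
jog_arm(targets=[[0,0,0,-1.7,1,0,4],[0,0,0,-1.7,1,0,4],[0,0,0,0,0,0,4],[0,0,0,0,0,0,4]])

```text
time: 31.78
position: [0.414, -0.1271, 0.2564]
tool_rot: [1.067, 1.17, -0.337]
ft_force: [-0.3, -0.2, -0.3]
grip_width: 0.456
```

```bash
python3 -c "
from bench import *
s=get_state();print(s['time'],s['position'],s['ft_force']);print(close_job())"
```

```text
31.775 [ 0.41400723 -0.12710282  0.25640867] [-0.26601462 -0.21139329 -0.2988947 ]
the job is handed in; nothing more can be done
None
```

I did the job in the order asked and handed it in at 31.8 s, with the gripper open and clear of everything. No verdict was reported.

What my last pictures showed:

- **Battery:** it stands upright on the mat, lined up with it and about 4 mm off its centre, inside the 15 mm margin.
- **Head:** the pin measured about 45° clockwise of where it started, to within about 0.3°. The head was still there after I let go and after both collars were moved.
- **Wide collar:** its middle is about 0.5 mm from the middle of the two-ridged tag.
- **Narrow collar:** its middle is about 0.3 mm from the middle of the one-ridged tag.
- **Other things:** the capacitor, flux pot, relay and 9 V battery measured within 2 mm of where they began, about what the measurement can resolve. The circuit board and tweezers showed no change in the before/after picture comparison.

Three things did not go quite as expected:

- **Detent:** the head had not run ahead into the next stop when I paused the push at about 24°, 29° and 38°. It measured at the 45° stop once I backed off.
- **Tags:** they measured about 29 mm from the bar's middle line rather than the stated 22 mm. I did not find out why, but it should not affect the match along the bar.
- **Battery placing:** it touched the mat slightly unevenly, at about 17 N, then settled level when released.

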